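# Load the light stage and hold its sprung cover at the pointer

### The arm

A 6-joint arm with a two-finger parallel gripper is mounted at the origin on the work surface. World frame = base frame: x ahead of the robot, y to its left, z up, the work surface at z = 0. Lengths are in m, angles in rad, forces in N, time in s.
With the tool pointing down it reaches from about 0.3 to 1 m from the base axis. Payload 5.1 kg.
Tool frame: the origin (TCP) lies midway between the tips of the shut fingers; the grasp point (between the pads) lies 19 mm behind it; z points along the fingers, y is the direction in which the jaws open and shut (so a half turn about z gives the same grasp; the last joint's range is limited). The gripper opens to 95 mm and grips with 3 to 60 N. Pads are 20 mm wide; open, the fingers measure 119 mm over their backs; the gripper's body (75 mm by 180 mm) begins 59 mm behind the grasp point.
Start: joints at [1.25, 0.124, 1.65, -0, 1.367, -0.083], TCP at [0.153, 0.632, 0.215] pointing down, gripper open.
Joint ranges: [-2.61, 2.61], [-1.02, 2.33], [0.03, 2.71], [-1.35, 4.49], [0.32, 2.68], [-2.91, 2.91]. Speed limits (rad/s): [2.57, 2.57, 3.14, 3.14, 3.14, 3.14].

### API

Orientations are given as a 3x3 rotation matrix whose columns are the frame's x, y, z axes.
In Python, from cell import * gives the robot as it stands.
- The arm moves only by the tool arm_command, never from a script. Its argument "steps" is a list of rows, each an object with "linear": the shift along the world's x, y, z in mm, a list of three; "delta_rot": the turn, a rotation vector about the world's x, y, z in rad, a list of three; "jaw": the closure in counts, from 0 (fully open) to 255 (shut). In form: [{"linear": [tx, ty, tz], "delta_rot": [ax, ay, az], "jaw": jaw}, ...]. A call has 1 to 20 rows; each row shifts and turns the pose as measured when the row begins; what a row does not reach is not made up. A row lasts 1/10 s, in which the tool goes at most 50 mm and 8.59 degrees, less where a joint would pass 70% of its speed; a pose out of reach is approached as far as the arm can. A call is refused whole if a number of a shift passes 50 or a number of a turn 0.15, either way. A call with a gripper value outside its range is refused whole. The fingers move at their own pace and stop on an object; "squeeze" is the grip in N (left out, the last holds). Time passes only in rows, so rows that do not move let the fingers close. It gives the time, the measured TCP pose, the force and the opening at its end, in the units of the state.
- observe(): the state, without advancing time (a new reading comes with each control period).
- capture(name): name is "scene" or "top"; returns a dict with "img" (480x640x3 uint8, red, green, blue), "depth" (480x640 float32, m along the optical axis (not along the pixel's ray), 0 where there is no reading), "fx", "fy", "cx", "cy" (pixels), "R" (3x3) and "t" (3): a world point X has camera coordinates R X + t. Camera axes: x right, y down, z forward; pixel columns grow to the right and rows downward; lengths in m; the calibration is good to about 2 mm. A picture is of the moment at which its call begins.
- finish_job(): hands the job in, once; it reports no verdict.
The state is a dict: "t": time; "qpos": joint angles; "joint_velocities": joint speeds; "effort": joint torques, N m; "ee_pos": TCP position; "tcp_rot": TCP orientation; "force": force on the tool from outside, world axes, zero at the start; "ft_torque": the same for the moment, N m; "finger_gap": finger opening in m.
Only numpy, scipy, OpenCV 4.12 (cv2) and the standard library are available. Lean on these libraries where they do the work, as an engineer would, in place of code of your own. Each camera call takes 0.05 s, during which the arm holds its last target.

### The job

Take the square bar with one round stud on its end out of the parts bin and lay it flat in the two saddles at the front of the light stage, centred across them. Let go of it, then lift the stage's sprung cover by its handle until the cover lies in line with the pointer beside it, and finish while still holding the cover there, since its spring would shut it. Leave the pointer as it is set, the other parts in the bin, and the things standing around where they are.

Things in the scene. Friction and masses are not known exactly. Their poses are not given: they have to be found in the camera images.
- stud: The part to load, bright steel, 150 g: a square bar 76 mm long, 16 x 16 mm, with one round stud (10 mm diameter, 16 mm long) on one end. It lies flat in the bin. Origin: centre of the square bar's underside; x runs along the bar towards the stud, z up.
- stud_mid (a point): Centre of the square bar (8 mm above its underside), midway along its 76 mm.
- bin: Fixed grey open-topped bin, 180 mm (its x) by 260 mm (its y), 45 mm high, walls and floor 5 mm thick. Origin: centre of its underside. Three bars lie in it roughly along its x, side by side about 75 mm apart in its y (which is which changes); two small bushes lie near its ends between them.
- plain_bar: Another part in the bin: square bar 76 x 16 x 16 mm with no stud. Origin: centre of its underside, x along it. Stays in the bin.
- tee: Another part in the bin: square bar 56 x 16 x 16 mm with a round stud (10 mm diameter, 16 mm long) in the middle of its side (+y). Origin: centre of the bar's underside, x along it. Stays in the bin.
- bush_a: Small steel bush (ring) in the bin, 22 mm outside, 12 mm bore, 14 mm high. Origin: centre of its underside. Stays in the bin.
- bush_b: Second bush, the same as the first. Stays in the bin.
- stage: Fixed light stage: dark slab 300 mm (its x) by 260 mm (its y), 45 mm high, its origin at the centre of its underside; its front faces -x. The cover lies over its top, hinged at the rear; the saddles stand at the front; a dark upright quadrant (165 mm radius, as high as 200 mm above the table) and the pointer stand along its -y side.
- nest (a point): Point on the slab's top (45 mm above the table) midway between the two saddles; axes as the stage's. The saddles stand 28 mm to either side along the stage's y; each is a pair of aluminium posts 12 mm high, 10 mm long in y and 8 mm thick in x, 22 mm apart inside, so that the bar lies along the stage's y, either way round, resting on the slab's top. 46 mm stay free between the saddles for fingers. The cover's front edge is 55 mm behind this point.
- hinge (a point): Point on the cover's hinge axis, midway along it, 52 mm above the table. The axis runs along the stage's y. Axes as the stage's.
- handle (a point): Centre of the cover's handle: a round bar 12 mm thick, along the stage's y, 100 mm between the posts' centres, 32 mm above the cover's top face. Shut, it lies 150 mm in front of (stage -x) and 37 mm above the hinge axis; it swings about that axis with the cover. Axes move with the cover: x lies in the cover's plane, square to the hinge axis.
- cover (a joint): Angle of the cover, a grey plate 170 x 180 x 10 mm of about 0.3 kg: 0 shut (level), grows as its front edge rises, up to 1.3 rad. A spring pulls it shut: about 0.36 N m when shut, growing by 0.6 N m per rad, plus its weight (some 4 to 7 N at the handle); it never stays open alone.
- pointer (a joint): Angle of the pointer about the same hinge axis, counted like the cover's angle: where the cover must be held. The pointer is a flat aluminium strip 150 mm long, 12 mm wide and 6 mm thick, stiff to turn, just beyond the cover's -y edge. Set anywhere from about 0.5 to 0.95 rad.
- pointer_tip (a point): Tip of the pointer strip, 158 mm from the hinge axis, 112 mm to the -y side of the hinge point. Axes turn with the pointer: x along the strip.
- lens: Bystander: black spare lens standing upright, 60 mm diameter, 80 mm high. Origin: centre of its underside.
- gauge_case: Bystander: wooden case 110 x 70 x 30 mm. Origin: centre of its underside.
- lens_cap: Bystander: black disc 56 mm diameter, 10 mm high, lying flat. Origin: centre of its underside.
There are look-alikes about, which are no part of the job. Leave any brown or orange look-alike of the plain_bar alone.

How it is judged:
By the outcome, as a careful person would: the job done as asked, in the order asked, and still so for the second after the job is handed in, while the arm keeps its last pose, push and grip.
It also fails if it takes over 51 s, if anything falls off the work surface, if the arm or the gripper's body presses on something with over 40 N, if the wrist force passes 120 N, or if a joint passes its speed limit or range.

## Working session

There is one attempt and no reset: what is moved stays moved. The work goes in short steps, Python scripts to look and compute and a tool call to move; the robot and the scene stay as the last step left them, time stands still between calls to the robot, and variables do not carry over. Pictures are saved under pics/ and viewed, and the job is handed in when it is done.

Besides the shell and the picture viewer there is one more tool, called by a JSON object that holds its "api" and its "payload". arm_command: Moves the arm, as the interface text tells. Its arguments: {"type":"object","properties":{"steps":{"type":"array"},"squeeze":{"type":"number"}},"required":["steps"]}

```bash
mkdir -p pics; ls
cat > h.py <<'E'
from cell import *
import numpy as np, cv2, pickle
def snap(n,f):
    c=capture(n); pickle.dump(c,open(f'{f}.pkl','wb')); cv2.imwrite(f'pics/{f}.png',cv2.cvtColor(c['img'],cv2.COLOR_RGB2BGR)); return c
def cloud(c):
    d=c['depth']; v,u=np.mgrid[0:480,0:640]
    P=np.stack([(u-c['cx'])/c['fx']*d,(v-c['cy'])/c['fy']*d,d],-1)
    return (P-c['t'])@c['R']
def load(f): return pickle.load(open(f'{f}.pkl','rb'))
E
python3 - <<'E'
from h import *
np.set_printoptions(precision=4,suppress=True)
for n in('scene','top'):
    c=snap(n,n+'0'); print(n,c['fx'],c['R'],c['t'], -c['R'].T@c['t'])
print(observe())
E
```

```text
pics
scene 525.880888877922 [[-0.6655  0.7463  0.0074]
 [ 0.5153  0.4667 -0.7188]
 [-0.5399 -0.4745 -0.6952]] [ 0.3316 -0.1981  1.5985] [1.1859 0.6036 0.9664]
top 489.66695027371924 [[-0.0131 -0.9996 -0.0239]
 [-0.9931  0.0158 -0.116 ]
 [ 0.1164  0.0222 -0.993 ]] [0.0055 0.5138 1.3277] [ 0.3558 -0.0321  1.3781]
{'t': 0.1, 'qpos': array([ 1.2504,  0.1244,  1.6515, -0.    ,  1.3675, -0.0826]), 'joint_velocities': array([ 0.0006, -0.0011, -0.0033, -0.0015, -0.0007, -0.0007]), 'effort': array([  0.0003, -41.8881, -36.1097,   0.0778,   0.0462,  -0.0001]), 'ee_pos': array([0.153 , 0.6312, 0.2135]), 'tcp_rot': array([[-0.9719,  0.2356, -0.0006],
       [ 0.2356,  0.9719, -0.0017],
       [ 0.0001, -0.0018, -1.    ]]), 'force': array([ 0.2955, -0.0409, -0.1476]), 'ft_torque': array([0.0143, 0.0019, 0.0344]), 'finger_gap': 0.095267075042131}
```

View pics/scene0.png

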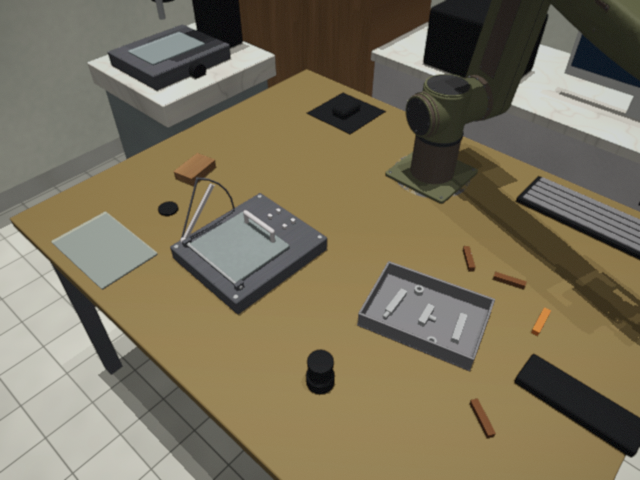

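View pics/top0.png

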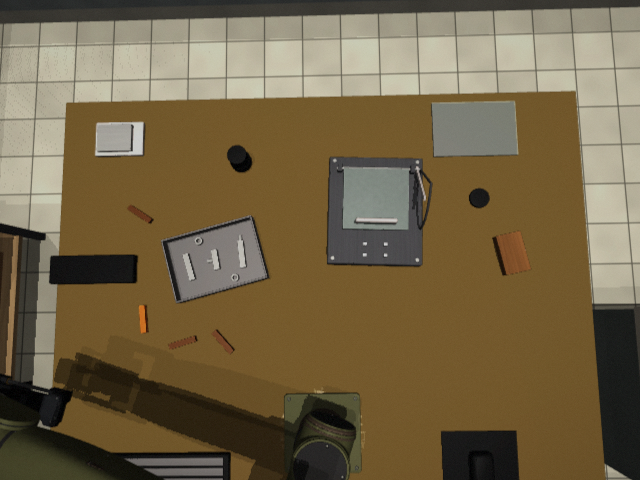

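The top view shows the stage around (375,212), saddles at about (365–387,243–254), and the pointer on the right at (419,180). The bin is at (215,260), and the studded bar lies at about (241,252) with its stud upward (+x). I'll zoom in and measure these.

Run:
```python
from h import *
np.set_printoptions(precision=4,suppress=True)
a=cv2.imread('pics/top0.png'); b=cv2.imread('pics/scene0.png')
cv2.imwrite('pics/z1.png',np.hstack([cv2.resize(a[210:310,155:275],None,fx=3.3,fy=3.3,interpolation=2),cv2.resize(a[150:270,320:440],(330,330),interpolation=2)]))
cv2.imwrite('pics/z2.png',cv2.resize(b[170:310,160:340],None,fx=4,fy=4,interpolation=2))
c=load('top0');P=cloud(c);g=c['img'].astype(int).min(-1)
# table plane check
print(P[330,400],P[130,300])
# bin parts bright pixels
m=np.zeros((480,640),np.uint8); s=np.s_[225:295,172:262]
hi=(P[...,2]>0.009)&(P[...,2]<0.03)
m[s]=(g[s]>150)
n,l,st,ce=cv2.connectedComponentsWithStats(m)
for i in range(1,n):
    if st[i,4]<8: continue
    q=P[l==i]; mm=np.median(q,0); w=np.linalg.svd(q[:,:2]-q[:,:2].mean(0))[2][0]
    print(ce[i],st[i],mm,q.mean(0),w,np.ptp((q[:,:2]-mm[:2])@w))
# stage saddles and handle, 
for nme,z0,z1,s in(('sadd',.05,.065,np.s_[236:262,350:400]),('handle',.08,.11,np.s_[205:235,345:405])):
    mk=np.zeros((480,640),np.uint8); mk[s]=(P[s][...,2]>z0)&(P[s][...,2]<z1)&(g[s]>130)
    n,l,st,ce=cv2.connectedComponentsWithStats(mk)
    for i in range(1,n): print(nme,ce[i],st[i],P[l==i].mean(0))
```

```text
[ 0.2687 -0.2211 -0.0005] [ 0.8469  0.0509 -0.0004]
[240.8836 252.4658] [237 236   9  31 146] [0.4888 0.2179 0.021 ] [0.4889 0.2181 0.0208] [-0.9929 -0.1189] 0.08565376020021812
[214.703  258.5743] [211 249   8  20 101] [0.472  0.2912 0.021 ] [0.4716 0.2882 0.0344] [0.4258 0.9048] 0.36219412721710487
[188.1045 266.2388] [183 253  11  27 134] [0.4529 0.3658 0.0211] [0.4518 0.3629 0.0312] [0.3978 0.9175] 0.43096701416313465
sadd [364.5 243. ] [363 242   4   3  12] [ 0.5058 -0.1248  0.0572]
sadd [385.3077 243.3846] [384 242   4   4  13] [ 0.5041 -0.1812  0.0556]
sadd [364.3636 254.0909] [363 253   4   3  11] [ 0.4757 -0.1238  0.0573]
sadd [385. 255.] [384 254   3   3   9] [ 0.4724 -0.1794  0.0565]
handle [376.1782 219.2184] [356 217  42   5 174] [ 0.5646 -0.1547  0.0936]
```

```bash
sleep 0
```

```text
(no output)
```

View pics/z1.png

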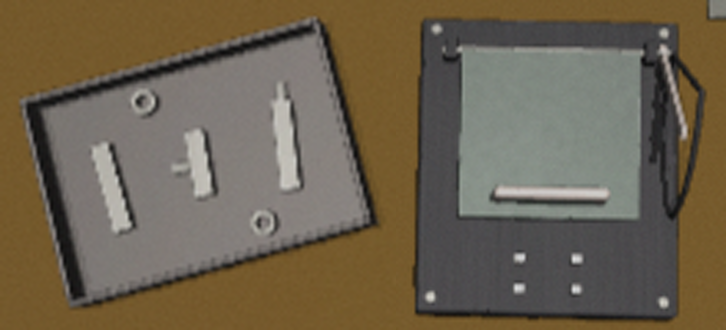

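View pics/z2.png

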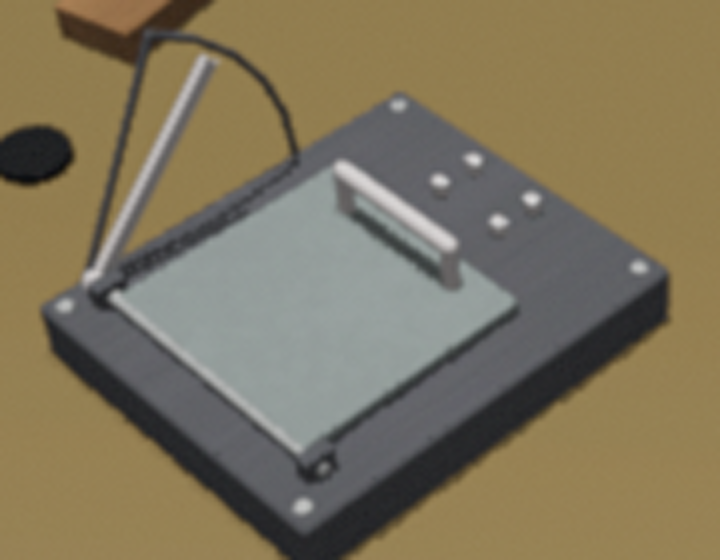

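```bash
cat >> h.py <<'E'
def onplane(c,uv,z):
    uv=np.atleast_2d(uv).astype(float)
    r=np.stack([(uv[:,0]-c['cx'])/c['fx'],(uv[:,1]-c['cy'])/c['fy'],np.ones(len(uv))],-1)@c['R']
    o=-c['R'].T@c['t']; return o+r*((z-o[2])/r[:,2])[:,None]
def proj(c,X):
    p=np.atleast_2d(X)@c['R'].T+c['t']; return p[:,:2]/p[:,2:]*[c['fx'],c['fy']]+[c['cx'],c['cy']]
E
python3 - <<'E'
from h import *
np.set_printoptions(precision=4,suppress=True)
for n in('top','scene'):
    c=load(n+'0');P=cloud(c);g=c['img'].astype(int).min(-1);Z=P[...,2]
    reg=np.ones((480,640),bool); 
    # slab top
    m=(Z>.04)&(Z<.05)&(np.abs(P[...,0]-.6)<.25)&(np.abs(P[...,1]+.15)<.25)
    n_,l,st,ce=cv2.connectedComponentsWithStats(m.astype(np.uint8)); i=1+np.argmax(st[1:,4])
    v,u=np.nonzero(l==i); X=onplane(c,np.c_[u,v],.045)[:,:2]
    r=cv2.minAreaRect((X*1000).astype(np.float32)); print(n,'slab',r, st[i])
    # cover plate ~57 top
    m=(Z>.053)&(Z<.063)&(np.abs(P[...,0]-.62)<.15)&(np.abs(P[...,1]+.15)<.2)&(g>90)
    m=cv2.morphologyEx(m.astype(np.uint8),cv2.MORPH_OPEN,np.ones((5,5)))
    v,u=np.nonzero(m); 
    if len(u):
        r=cv2.minAreaRect((onplane(c,np.c_[u,v],.057)[:,:2]*1000).astype(np.float32)); print('cover',r,np.median(Z[m>0]))
    # bright: stud/saddles
    for nm,z,box,th in(('stud',.021,(.43,.55,.18,.26),150),('sadd',.057,(.46,.52,-.20,-.11),130),('handle',.092,(.54,.6,-.24,-.08),130)):
        X=P; m=(X[...,0]>box[0])&(X[...,0]<box[1])&(X[...,1]>box[2])&(X[...,1]<box[3])&(g>th)&(Z>z-.008)&(Z<z+.01)
        n_,l,st,ce=cv2.connectedComponentsWithStats(m.astype(np.uint8))
        for i in range(1,n_):
            if st[i,4]<8: continue
            v,u=np.nonzero(l==i);q=onplane(c,np.c_[u,v],z)[:,:2]*1000
            print(nm,st[i],q.mean(0),cv2.minAreaRect(q.astype(np.float32)))
E
```

```text
top slab ((599.34765625, -156.43597412109375), (258.97930908203125, 299.6665344238281), 87.75554656982422) [ 327  156   96  110 5324]
cover ((631.3544311523438, -159.54624938964844), (175.61175537109375, 170.03749084472656), 88.91365051269531) 0.0571722392234503
stud [237 236   9  31 143] [488.8388 218.0657] ((492.971923828125, 218.54776000976562), (85.25404357910156, 14.695429801940918), 6.971221923828125)
sadd [363 242   4   3  12] [ 505.865  -124.8684] ((505.864990234375, -124.86921691894531), (8.158827781677246, 5.456903457641602), 89.08782196044922)
sadd [384 242   4   4  13] [ 503.9251 -181.0644] ((503.5862731933594, -181.57427978515625), (8.09851360321045, 8.243048667907715), 88.37275695800781)
sadd [363 253   4   3  11] [ 475.6992 -123.7821] ((475.9404602050781, -124.14485168457031), (8.116559982299805, 5.428408622741699), 89.11894226074219)
sadd [384 254   3   3   9] [ 472.3836 -179.33  ] ((472.38360595703125, -179.3306427001953), (5.385181427001953, 5.491133689880371), 88.37277221679688)
handle [356 217  42   5 174] [ 564.8708 -154.8105] ((565.4408569335938, -155.6369171142
[... 537 characters left out ...]
343078613281, -177.86790466308594), (9.397171020507812, 11.475062370300293), 5.9335618019104)
sadd [268 214   4   3  10] [ 502.0661 -178.9196] ((502.0682373046875, -178.92662048339844), (8.376502990722656, 7.824625015258789), 45.66859817504883)
sadd [291 218   4   4  11] [ 474.8769 -121.967 ] ((475.09625244140625, -122.14164733886719), (9.593104362487793, 8.743826866149902), 9.61905574798584)
sadd [282 224   5   3  12] [ 504.1201 -123.1705] ((504.1270751953125, -123.65301513671875), (7.575374603271484, 10.378460884094238), 42.1871223449707)
handle [243 210  31  23 165] [ 564.2343 -151.3416] ((564.3612670898438, -153.2548065185547), (111.00151062011719, 14.371402740478516), 87.80917358398438)
```

Run:
```python
from h import *
np.set_printoptions(precision=4,suppress=True,linewidth=160)
yaw=-.0386; sx=np.array([np.cos(yaw),np.sin(yaw),0]); sy=np.array([-np.sin(yaw),np.cos(yaw),0])
nest=np.array([.489,-.151,.045]); hinge=nest+.2255*sx; 
hd=np.array([.5649,-.1543,.089]); hinge=np.array([*(hd+.150*sx)[:2],.052]); print('hinge',hinge,(hd-nest)@sx)
c=load('scene0');g=c['img'].astype(int).min(-1)
for off in (-.106,-.109,-.112):
    v,u=np.nonzero(g[180:245,178:216]>120); u=u+178;v=v+180
    o=-c['R'].T@c['t']; r=np.stack([(u-c['cx'])/c['fx'],(v-c['cy'])/c['fy'],np.ones(len(u))],-1)@c['R']
    k=((hinge+off*sy-o)@sy)/(r@sy); X=o+r*k[:,None]; d=X-hinge; a=-(d@sx); z=d[:,2]
    rr=np.hypot(a,z); th=np.arctan2(z,a)
    ok=(rr>.03)&(rr<.17)&(abs(th-np.median(th))<.15)
    vx,vy,x0,y0=cv2.fitLine(np.c_[a,z][ok].astype(np.float32),cv2.DIST_HUBER,0,.01,.01).ravel()
    print(off,ok.sum(),np.median(th[ok]),np.arctan2(vy,vx)%np.pi,'perp',x0*vy-y0*vx,rr[ok].max())
    e=[(round(x,3),round(np.mean(th[ok&(rr>x)&(rr<x+.02)]),3)) for x in np.arange(.04,.17,.02)]; print(e)
# top depth cloud for pointer
for n in('top','scene'):
    c=load(n+'0');P=cloud(c);g=c['img'].astype(int).min(-1);d=P-hinge;yy=d@sy;a=-(d@sx);z=d[...,2]
    m=(abs(yy+.112)<.02)&(z>.02)&(np.hypot(a,z)<.175)&(np.hypot(a,z)>.04)&(g>120)
    print(n,m.sum(),np.median(np.arctan2(z,a)[m]),np.median(yy[m]),np.arctan2(z,a)[m].std(), np.hypot(a,z)[m].max())
# stud profile
ax=np.array([np.cos(.12),np.sin(.12)]);pe=np.array([-ax[1],ax[0]])
for n in('top','scene'):
    c=load(n+'0');im=c['img'].astype(np.float32).mean(-1)
    for w,z in((0,.021),):
        s=np.arange(-.06,.068,.002); base=np.array([.4855,.2185])
        L=[]
        for q in s:
            X=np.array([[*(base+ax*q+pe*t),z] for t in np.arange(-.016,.0161,.002)]); uv=proj(c,X).astype(np.float32)
            L.append(cv2.remap(im,uv[None,:,0],uv[None,:,1],1)[0])
        L=np.array(L); print(n); 
        for q,row in zip(s,L): print('%6.3f'%q,row.astype(int))
```

```text
hinge [ 0.7148 -0.1601  0.052 ] 0.0759708114088462
-0.106 76 -0.28089365682059 2.9512482 perp 0.0059782146 0.09459402756714168
[(np.float64(0.04), np.float64(-0.304)), (np.float64(0.06), np.float64(-0.28)), (np.float64(0.08), np.float64(-0.256)), (np.float64(0.1), np.float64(nan)), (np.float64(0.12), np.float64(nan)), (np.float64(0.14), np.float64(nan)), (np.float64(0.16), np.float64(nan))]
-0.109 77 -0.31879598115951874 2.9277394 perp 0.007229518 0.09813992064379001
[(np.float64(0.04), np.float64(-0.353)), (np.float64(0.06), np.float64(-0.312)), (np.float64(0.08), np.float64(-0.298)), (np.float64(0.1), np.float64(nan)), (np.float64(0.12), np.float64(nan)), (np.float64(0.14), np.float64(nan)), (np.float64(0.16), np.float64(nan))]
-0.112 77 -0.35151434445807217 2.9138193 perp 0.008940931 0.10108074337013735
[(np.float64(0.04), np.float64(-0.403)), (np.float64(0.06), np.float64(-0.352)), (np.float64(0.08), np.float64(-0.324)), (np.float64(0.1), np.float64(-0.413)), (np.float64(0.12), np.float64(nan)), (np.float64(0.14), np.float64(nan)), (np.float64(0.16), np.float64(nan))]
top 48 0.88
[... 9339 characters left out ...]
050 [139 139 139 139 138 137 140 154 176 182 170 141 103 107 126 135 139]
 0.052 [139 139 138 138 138 138 140 157 176 179 169 136 106 107 132 139 139]
 0.054 [139 138 138 138 138 138 140 150 166 170 156 131  99 112 133 139 139]
 0.056 [138 138 138 138 138 138 133 138 143 140 138 117  96 106 132 139 139]
 0.058 [139 138 138 139 139 138 132 124 112 110 105  94  88 102 128 138 139]
 0.060 [139 139 138 139 139 138 135 122 107  90  80  80  77 102 129 139 139]
 0.062 [139 138 138 139 139 139 137 130 116  95  82  78  87 107 130 138 139]
 0.064 [139 139 139 139 139 139 138 137 128 112 102  96 102 120 135 139 139]
 0.066 [139 139 139 139 139 139 139 138 135 132 128 120 126 133 137 139 137]
  return _methods._mean(a, axis=axis, dtype=dtype,
  ret = ret.dtype.type(ret / rcount)
```

{"api": "arm_command", "payload": {"steps": [{"linear": [28,-35,0],"delta_rot": [0,0,0.03],"jaw": 150},{"linear": [28,-35,0],"delta_rot": [0,0,0.03],"jaw": 150},{"linear": [28,-35,0],"delta_rot": [0,0,0.03],"jaw": 150},{"linear": [28,-35,0],"delta_rot": [0,0,0.03],"jaw": 150},{"linear": [28,-35,0],"delta_rot": [0,0,0.03],"jaw": 150},{"linear": [28,-35,0],"delta_rot": [0,0,0.03],"jaw": 150},{"linear": [28,-35,-5],"delta_rot": [0,0,0.03],"jaw": 150},{"linear": [28,-35,-10],"delta_rot": [0,0,0.03],"jaw": 150},{"linear": [28,-35,-10],"delta_rot": [0,0,0.03],"jaw": 150},{"linear": [28,-35,-10],"delta_rot": [0,0,0.03],"jaw": 150},{"linear": [28,-35,-10],"delta_rot": [0,0,0.03],"jaw": 150},{"linear": [20,-25,-10],"delta_rot": [0,0,0.03],"jaw": 150},{"linear": [0,0,0],"delta_rot": [0,0,0],"jaw": 150}]}}

```text
t: 1.4
ee_pos: [0.4863, 0.2019, 0.1503]
tcp_rot: [[-0.99, -0.142, -0.002], [-0.142, 0.99, -0.007], [0.003, -0.006, -1.0]]
force: [-1.6, 0.4, -0.3]
finger_gap: 0.0393
```

{"api": "arm_command", "payload": {"steps": [{"linear": [-1,16,-20],"delta_rot": [-0.007,0,-0.02],"jaw": 150},{"linear": [0,0,-30],"delta_rot": [0,0,0],"jaw": 150},{"linear": [0,0,-30],"delta_rot": [0,0,0],"jaw": 150},{"linear": [0,0,0],"delta_rot": [0,0,0],"jaw": 150}]}}

```text
t: 1.8
ee_pos: [0.4848, 0.2187, 0.0688]
tcp_rot: [[-0.993, -0.117, -0.002], [-0.117, 0.993, -0.012], [0.004, -0.012, -1.0]]
force: [-0.1, 0.0, -1.0]
finger_gap: 0.0391
```

Run:
```python
from h import *
np.set_printoptions(precision=4,suppress=True)
o=observe();print(o['ee_pos'],o['tcp_rot'],o['qpos'],o['force'])
c=snap('scene','s1');cv2.imwrite('pics/s1z.png',cv2.resize(cv2.cvtColor(c['img'],4)[220:380,330:510],None,fx=4,fy=3.7,interpolation=2))
```

```text
[0.4848 0.2187 0.0688] [[-0.9931 -0.1171 -0.0022]
 [-0.117   0.9931 -0.0123]
 [ 0.0036 -0.0119 -0.9999]] [ 0.3289  0.0074  2.0318 -0.0122  1.1084 -1.3538] [-0.1251  0.0081 -1.0053]
```

View pics/s1z.png

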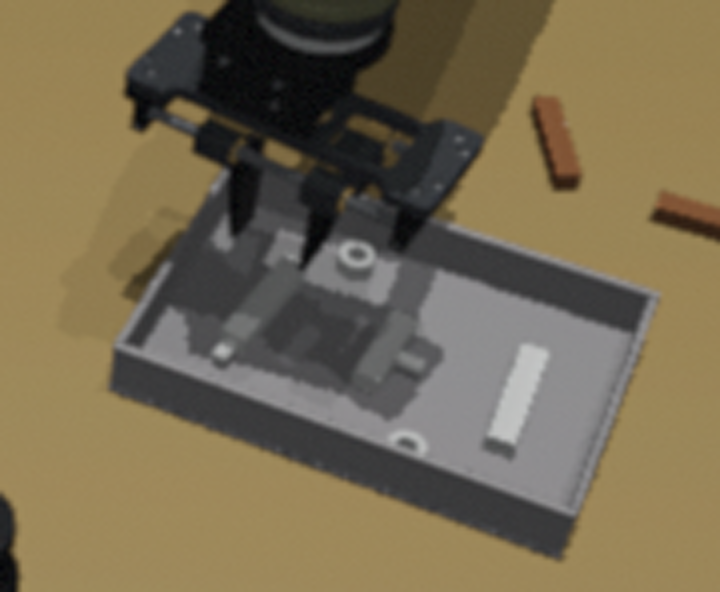

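The fingers straddle the studded bar, seen at about (260,310) in the zoom with the stud towards the viewer. Going down.

{"api": "arm_command", "payload": {"steps": [{"linear": [0,0,-20],"delta_rot": [0.012,0,0],"jaw": 150},{"linear": [0,0,-20],"delta_rot": [0,0,0],"jaw": 150},{"linear": [0,0,-12],"delta_rot": [0,0,0],"jaw": 150},{"linear": [0,0,-5],"delta_rot": [0,0,0],"jaw": 150},{"linear": [0,0,0],"delta_rot": [0,0,0],"jaw": 150}]}}

```text
t: 2.35
ee_pos: [0.4916, 0.2233, 0.022]
tcp_rot: [[-0.993, -0.119, 0.014], [-0.119, 0.993, 0.006], [-0.015, 0.005, -1.0]]
force: [-0.1, -0.8, 0.4]
finger_gap: 0.0392
```

{"api": "arm_command", "payload": {"steps": [{"linear": [-6,-5,0],"delta_rot": [-0.006,0.014,0],"jaw": 150},{"linear": [0,0,0],"delta_rot": [0,0,0],"jaw": 150}]}}

```text
t: 2.55
ee_pos: [0.4864, 0.2186, 0.0241]
tcp_rot: [[-0.993, -0.12, 0.002], [-0.12, 0.993, 0.001], [-0.002, 0.0, -1.0]]
force: [0.4, 0.5, 0.1]
finger_gap: 0.0393
```

{"api": "arm_command", "payload": {"steps": [{"linear": [-1,0,-9],"delta_rot": [0,0,0],"jaw": 150},{"linear": [0,0,0],"delta_rot": [0,0,0],"jaw": 150}]}}

```text
t: 2.75
ee_pos: [0.4862, 0.2187, 0.0159]
tcp_rot: [[-0.993, -0.119, 0.004], [-0.119, 0.993, 0.001], [-0.005, 0.001, -1.0]]
force: [-0.8, 0.2, 0.5]
finger_gap: 0.0392
```

{"api": "arm_command", "payload": {"steps": [{"linear": [-1,0,-7],"delta_rot": [0,0.004,0],"jaw": 150},{"linear": [0,0,0],"delta_rot": [0,0,0],"jaw": 150}]}}

```text
t: 2.95
ee_pos: [0.4852, 0.2187, 0.0084]
tcp_rot: [[-0.993, -0.119, 0.0], [-0.119, 0.993, 0.002], [-0.0, 0.002, -1.0]]
force: [0.2, -0.3, 0.3]
finger_gap: 0.0392
```

Close on the bar, then lift.

{"api": "arm_command", "payload": {"squeeze": 30, "steps": [{"linear": [0,0,0],"delta_rot": [0,0,0],"jaw": 230},{"linear": [0,0,0],"delta_rot": [0,0,0],"jaw": 255},{"linear": [0,0,0],"delta_rot": [0,0,0],"jaw": 255},{"linear": [0,0,0],"delta_rot": [0,0,0],"jaw": 255},{"linear": [0,0,0],"delta_rot": [0,0,0],"jaw": 255},{"linear": [0,0,0],"delta_rot": [0,0,0],"jaw": 255}]}}

```text
t: 3.55
ee_pos: [0.4851, 0.2187, 0.008]
tcp_rot: [[-0.993, -0.119, -0.0], [-0.119, 0.993, 0.001], [0.0, 0.001, -1.0]]
force: [0.9, -0.3, -1.1]
finger_gap: 0.0157
```

{"api": "arm_command", "payload": {"steps": [{"linear": [0,0,15],"delta_rot": [0,0,0],"jaw": 255},{"linear": [0,0,25],"delta_rot": [0,0,0],"jaw": 255},{"linear": [0,0,40],"delta_rot": [0,0,0],"jaw": 255},{"linear": [0,0,40],"delta_rot": [0,0,0],"jaw": 255},{"linear": [0,0,35],"delta_rot": [0,0,0],"jaw": 255},{"linear": [0,0,0],"delta_rot": [0,0,0],"jaw": 255}]}}

```text
t: 4.15
ee_pos: [0.4816, 0.2175, 0.1711]
tcp_rot: [[-0.993, -0.119, -0.004], [-0.119, 0.993, 0.0], [0.004, 0.001, -1.0]]
force: [-0.1, 0.6, -0.1]
finger_gap: 0.0157
```

{"api": "arm_command", "payload": {"steps": [{"linear": [0,-20,0],"delta_rot": [0,0,-0.08],"jaw": 255},{"linear": [0,-30,0],"delta_rot": [0,0,-0.14],"jaw": 255},{"linear": [0,-30,0],"delta_rot": [0,0,-0.14],"jaw": 255},{"linear": [0,-30,0],"delta_rot": [0,0,-0.14],"jaw": 255},{"linear": [0,-30,0],"delta_rot": [0,0,-0.14],"jaw": 255},{"linear": [0,-30,0],"delta_rot": [0,0,-0.14],"jaw": 255},{"linear": [0,-30,0],"delta_rot": [0,0,-0.14],"jaw": 255},{"linear": [0,-30,0],"delta_rot": [0,0,-0.14],"jaw": 255},{"linear": [0,-30,0],"delta_rot": [0,0,-0.14],"jaw": 255},{"linear": [0,-30,0],"delta_rot": [0,0,-0.14],"jaw": 255},{"linear": [0,-30,0],"delta_rot": [0,0,-0.14],"jaw": 255},{"linear": [0,-30,0],"delta_rot": [0,0,-0.14],"jaw": 255},{"linear": [0,-20,0],"delta_rot": [0,0,-0.1],"jaw": 255},{"linear": [0,0,0],"delta_rot": [0,0,0],"jaw": 255}]}}

```text
t: 5.55
ee_pos: [0.4716, -0.1646, 0.1643]
tcp_rot: [[0.099, 0.995, -0.008], [0.995, -0.099, 0.009], [0.008, -0.009, -1.0]]
force: [-0.1, 0.5, -2.2]
finger_gap: 0.0158
```

Run:
```python
from h import *
np.set_printoptions(precision=4,suppress=True)
o=observe();print(o['ee_pos'],o['tcp_rot'],o['qpos'],o['force'],o['finger_gap'])
c=snap('scene','s2')
```

```text
[ 0.4716 -0.1646  0.1643] [[ 0.0988  0.9951 -0.0078]
 [ 0.9951 -0.0987  0.009 ]
 [ 0.0082 -0.0087 -0.9999]] [-0.4461 -0.171   2.026   0.0049  1.2976 -0.3485] [-0.1029  0.5417 -2.2335] 0.015847066857032324
```

View pics/s2.png

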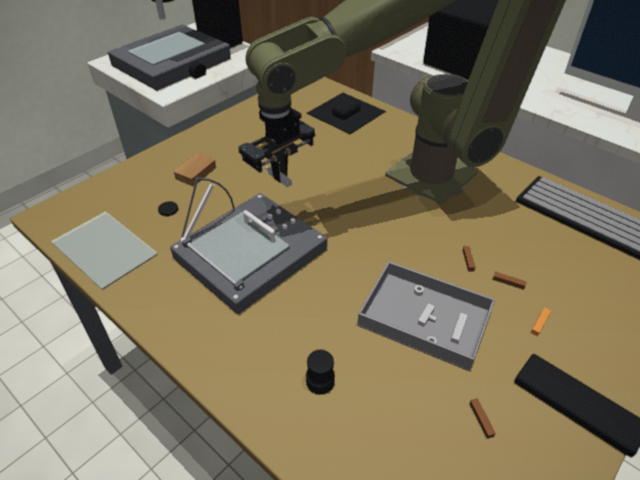

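The bar is held at about (285,175) in the scene view, above the saddles, and the other parts are still in the bin. Next I align it to the nest.

{"api": "arm_command", "payload": {"steps": [{"linear": [9,7,0],"delta_rot": [-0.009,-0.008,0.06],"jaw": 255},{"linear": [9,7,-30],"delta_rot": [0,0,0],"jaw": 255},{"linear": [0,0,0],"delta_rot": [0,0,0],"jaw": 255}]}}

```text
t: 5.9
ee_pos: [0.4889, -0.1467, 0.1325]
tcp_rot: [[0.029, 1.0, -0.002], [1.0, -0.029, 0.002], [0.002, -0.002, -1.0]]
force: [-0.9, 0.6, -3.3]
finger_gap: 0.016
```

Run:
```python
from h import *
np.set_printoptions(precision=4,suppress=True)
o=observe();print(o['ee_pos'],o['tcp_rot'])
c=snap('scene','s3');d=capture('top');import pickle;pickle.dump(d,open('t3.pkl','wb'))
a=cv2.resize(cv2.cvtColor(c['img'],4)[130:260,220:340],(390,420),interpolation=2);b=cv2.resize(cv2.cvtColor(d['img'],4)[190:290,330:430],(390,420),interpolation=2)
cv2.imwrite('pics/s3z.png',np.hstack([a,b]))
```

```text
[ 0.4889 -0.1467  0.1325] [[ 0.0287  0.9996 -0.0018]
 [ 0.9996 -0.0287  0.0022]
 [ 0.0022 -0.0018 -1.    ]]
```

View pics/s3z.png

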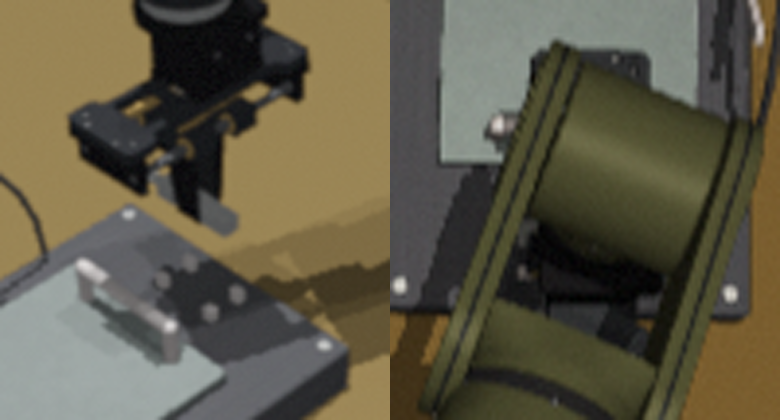

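The bar hangs level above the four posts (left half, bar at (200,205), posts at (160–240,265–315)). Descending in stages.

{"api": "arm_command", "payload": {"steps": [{"linear": [0,-4,-20],"delta_rot": [-0.002,-0.002,-0.01],"jaw": 255},{"linear": [0,0,-15],"delta_rot": [0,0,0],"jaw": 255},{"linear": [0,0,-10],"delta_rot": [0,0,0],"jaw": 255},{"linear": [0,0,0],"delta_rot": [0,0,0],"jaw": 255}]}}

```text
t: 6.4
ee_pos: [0.4936, -0.1527, 0.0957]
tcp_rot: [[0.036, 0.999, 0.014], [0.999, -0.036, -0.006], [-0.006, 0.015, -1.0]]
force: [-0.4, 0.1, -1.1]
finger_gap: 0.0158
```

{"api": "arm_command", "payload": {"steps": [{"linear": [-5,2,-5],"delta_rot": [0.006,0.014,-0.002],"jaw": 255},{"linear": [0,0,0],"delta_rot": [0,0,0],"jaw": 255},{"linear": [0,0,-12],"delta_rot": [0,0,0],"jaw": 255},{"linear": [0,0,0],"delta_rot": [0,0,0],"jaw": 255}]}}

```text
t: 6.8
ee_pos: [0.4892, -0.1509, 0.0794]
tcp_rot: [[0.038, 0.999, 0.002], [0.999, -0.038, -0.001], [-0.001, 0.002, -1.0]]
force: [-0.3, 1.1, -2.2]
finger_gap: 0.0155
```

Run:
```python
from h import *
np.set_printoptions(precision=4,suppress=True)
o=observe();print(o['ee_pos'])
c=snap('scene','s4')
cv2.imwrite('pics/s4z.png',cv2.resize(cv2.cvtColor(c['img'],4)[160:260,220:340],None,fx=6,fy=6,interpolation=2))
# draw predicted bar outline
yaw=-.0386; sx=np.array([np.cos(yaw),np.sin(yaw),0]); sy=np.array([-np.sin(yaw),np.cos(yaw),0])
B=o['ee_pos']-[0,0,.003]
im=cv2.imread('pics/s4z.png')
for z in(0,.016):
    pts=np.array([B+a*sx*.008+b*sy*.038+[0,0,z] for a,b in((1,1),(1,-1),(-1,-1),(-1,1))])
    q=((proj(c,pts)-[220,160]+.5)*6).astype(np.int32); cv2.polylines(im,[q],True,(0,0,255) if z else (0,255,0),1)
n=np.array([.489,-.151,.057])
for a in(1,-1):
  for b in(1,-1):
    q=((proj(c,n+a*sx*.015+b*sy*.028)-[220,160]+.5)*6).astype(int)[0]; cv2.circle(im,tuple(map(int,q)),4,(255,0,0),-1)
cv2.imwrite('pics/s4z.png',im)
```

```text
[ 0.4892 -0.1509  0.0794]
```

View pics/s4z.png

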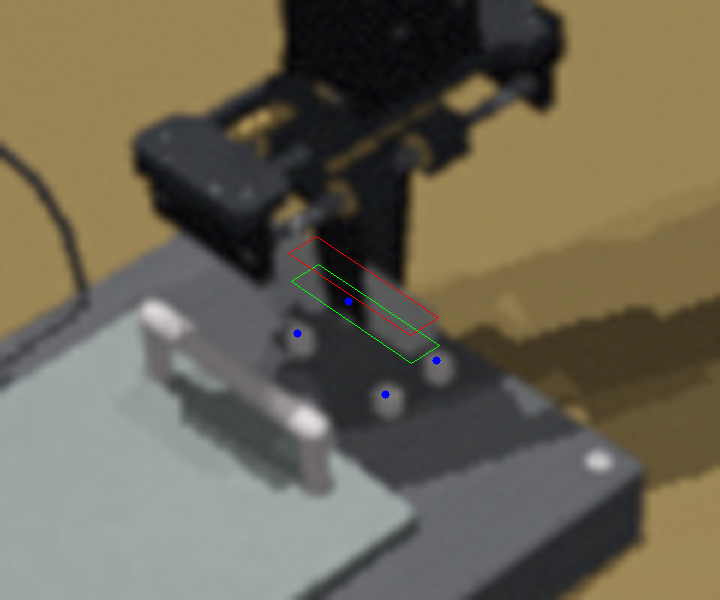

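The predicted outline fits the held bar (near end at about (440,320)), and the post marks sit on the four posts. Continuing down.

{"api": "arm_command", "payload": {"steps": [{"linear": [0,0,-10],"delta_rot": [0,0,0],"jaw": 255},{"linear": [0,0,0],"delta_rot": [0,0,0],"jaw": 255}]}}

```text
t: 7.05
ee_pos: [0.4905, -0.1515, 0.0702]
tcp_rot: [[0.038, 0.999, 0.005], [0.999, -0.038, -0.002], [-0.002, 0.005, -1.0]]
force: [0.0, 0.0, -0.9]
finger_gap: 0.0156
```

{"api": "arm_command", "payload": {"steps": [{"linear": [-2,1,-7],"delta_rot": [0.002,0.005,0],"jaw": 255},{"linear": [0,0,0],"delta_rot": [0,0,0],"jaw": 255},{"linear": [-0.5,0,-7],"delta_rot": [0,0.003,0],"jaw": 255},{"linear": [0,0,0],"delta_rot": [0,0,0],"jaw": 255}]}}

```text
t: 7.45
ee_pos: [0.4877, -0.1503, 0.0549]
tcp_rot: [[0.038, 0.999, -0.004], [0.999, -0.038, 0.0], [0.0, -0.004, -1.0]]
force: [-0.1, 1.3, -0.8]
finger_gap: 0.0156
```

{"api": "arm_command", "payload": {"steps": [{"linear": [1.3,-0.7,-4],"delta_rot": [0,-0.003,0],"jaw": 255},{"linear": [0,0,0],"delta_rot": [0,0,0],"jaw": 255},{"linear": [0,0,-2],"delta_rot": [0,0,0],"jaw": 255},{"linear": [0,0,0],"delta_rot": [0,0,0],"jaw": 255}]}}

```text
t: 7.85
ee_pos: [0.4894, -0.1512, 0.0484]
tcp_rot: [[0.038, 0.999, -0.001], [0.999, -0.038, 0.0], [-0.0, -0.001, -1.0]]
force: [-0.1, 0.9, -1.4]
finger_gap: 0.0161
```

{"api": "arm_command", "payload": {"steps": [{"linear": [0,0,-0.5],"delta_rot": [0,0,0],"jaw": 255},{"linear": [0,0,0],"delta_rot": [0,0,0],"jaw": 200},{"linear": [0,0,0],"delta_rot": [0,0,0],"jaw": 160},{"linear": [0,0,0],"delta_rot": [0,0,0],"jaw": 160},{"linear": [0,0,0],"delta_rot": [0,0,0],"jaw": 160},{"linear": [0,0,0],"delta_rot": [0,0,0],"jaw": 160},{"linear": [0,0,10],"delta_rot": [0,0,0],"jaw": 160},{"linear": [0,0,20],"delta_rot": [0,0,0],"jaw": 160},{"linear": [0,0,30],"delta_rot": [0,0,0],"jaw": 160},{"linear": [0,0,30],"delta_rot": [0,0,0],"jaw": 160},{"linear": [0,0,30],"delta_rot": [0,0,0],"jaw": 160},{"linear": [0,0,0],"delta_rot": [0,0,0],"jaw": 160}]}}

```text
t: 9.05
ee_pos: [0.4897, -0.1513, 0.1768]
tcp_rot: [[0.038, 0.999, 0.002], [0.999, -0.038, -0.001], [-0.001, 0.002, -1.0]]
force: [0.7, -0.5, 0.9]
finger_gap: 0.0353
```

```bash
cat > bar.py <<'E'
from h import *
import sys
np.set_printoptions(precision=4,suppress=True)
o=observe();print(o['ee_pos'],o['finger_gap'],o['t'])
f=sys.argv[1]
c=snap('scene',f)
yaw=-.0386; sx=np.array([np.cos(yaw),np.sin(yaw),0]); sy=np.array([-np.sin(yaw),np.cos(yaw),0])
im=cv2.resize(cv2.cvtColor(c['img'],4)[160:260,220:340],None,fx=6,fy=6,interpolation=2)
B=np.array([.489,-.151,.061])
pts=np.array([B+a*sx*.008+b*sy*.038 for a,b in((1,1),(1,-1),(-1,-1),(-1,1))])
q=((proj(c,pts)-[220,160]+.5)*6).astype(np.int32); cv2.polylines(im,[q],True,(0,0,255),1)
cv2.imwrite(f'pics/{f}z.png',im)
E
python3 bar.py s5
```

```text
[ 0.4897 -0.1513  0.1768] 0.035276718704259795 9.05
```

View pics/s5z.png

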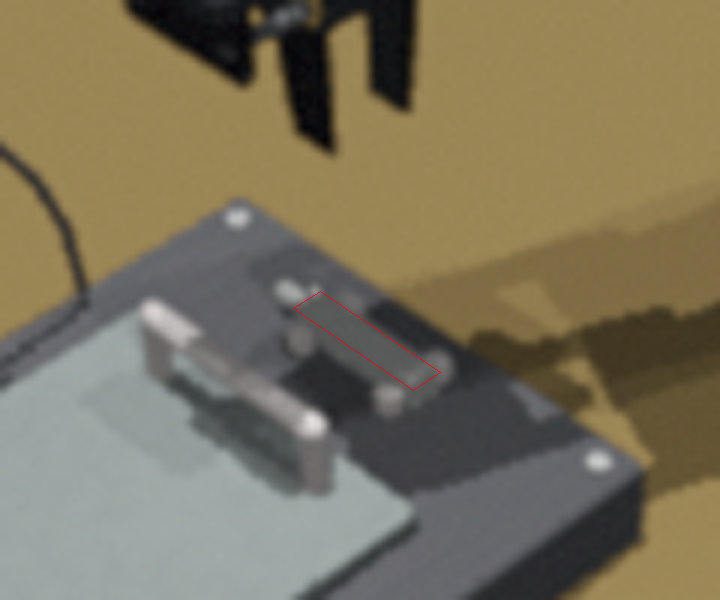

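The bar is seated between the posts (outline and bar coincide at about (365,340)), with the stud towards -y. Moving over the handle.

{"api": "arm_command", "payload": {"steps": [{"linear": [25,-1,0],"delta_rot": [0,0,0],"jaw": 160},{"linear": [25,-1,0],"delta_rot": [0,0,0],"jaw": 160},{"linear": [25,-1,0],"delta_rot": [0,0,0],"jaw": 160},{"linear": [0,0,0],"delta_rot": [0,0,0],"jaw": 160},{"linear": [0,0,-20],"delta_rot": [0,0,0],"jaw": 160},{"linear": [0,0,-20],"delta_rot": [0,0,0],"jaw": 160},{"linear": [0,0,0],"delta_rot": [0,0,0],"jaw": 160}]}}

```text
t: 9.8
ee_pos: [0.5599, -0.1521, 0.1255]
tcp_rot: [[0.038, 0.999, -0.013], [0.999, -0.038, 0.004], [0.004, -0.013, -1.0]]
force: [-1.5, 0.7, -0.7]
finger_gap: 0.0353
```

Run:
```python
from h import *
np.set_printoptions(precision=4,suppress=True,linewidth=160)
yaw=-.0386; sx=np.array([np.cos(yaw),np.sin(yaw),0]); sy=np.array([-np.sin(yaw),np.cos(yaw),0])
hinge=np.array([.7148,-.1601,.052])
c=load('scene0');g=c['img'].astype(int).min(-1);P=cloud(c);d=P-hinge;yy=d@sy;a=-(d@sx);z=d[...,2]
m=(abs(yy+.112)<.02)&(z>.02)&(np.hypot(a,z)<.175)&(np.hypot(a,z)>.03)&(g>120)
v,u=np.nonzero(m)
o=-c['R'].T@c['t']; r=np.stack([(u-c['cx'])/c['fx'],(v-c['cy'])/c['fy'],np.ones(len(u))],-1)@c['R']
for off in(-.109,-.112):
    k=((hinge+off*sy-o)@sy)/(r@sy); X=o+r*k[:,None]; e=X-hinge; A=np.c_[-(e@sx),e[:,2]]
    vx,vy,x0,y0=cv2.fitLine(A.astype(np.float32),cv2.DIST_HUBER,0,.01,.01).ravel()
    print(off,'dir',np.arctan2(vy,vx)%np.pi,'perp',x0*vy-y0*vx,np.median(np.arctan2(A[:,1],A[:,0])),np.hypot(*A.T).max())
A=np.c_[a[m],z[m]];vx,vy,x0,y0=cv2.fitLine(A.astype(np.float32),cv2.DIST_HUBER,0,.01,.01).ravel();print('depth dir',np.arctan2(vy,vx)%np.pi,'perp',x0*vy-y0*vx)
print([ (x,A[(np.hypot(*A.T)>x)&(np.hypot(*A.T)<x+.03)].mean(0)) for x in(.03,.06,.09,.12)])
```

```text
-0.109 dir 0.8276155 perp -0.0054638013 0.8909317743255426 0.16080527650940124
-0.112 dir 0.82761556 perp -0.0023024715 0.857781850679701 0.16001038215469468
depth dir 0.8313219 perp -0.0038535148
[(0.03, array([0.0273, 0.0362])), (0.06, array([0.0477, 0.0583])), (0.09, array([0.0677, 0.0799])), (0.12, array([0.0879, 0.1023]))]
```

{"api": "arm_command", "payload": {"steps": [{"linear": [5,-2,0],"delta_rot": [-0.004,-0.013,0],"jaw": 160},{"linear": [0,0,0],"delta_rot": [0,0,0],"jaw": 160},{"linear": [0,0,-20],"delta_rot": [0,0,0],"jaw": 160},{"linear": [0,0,0],"delta_rot": [0,0,0],"jaw": 160}]}}

```text
t: 10.2
ee_pos: [0.5646, -0.1545, 0.1069]
tcp_rot: [[0.039, 0.999, 0.002], [0.999, -0.039, -0.001], [-0.001, 0.002, -1.0]]
force: [-0.4, -0.1, -1.6]
finger_gap: 0.0354
```

{"api": "arm_command", "payload": {"steps": [{"linear": [0,0,-15],"delta_rot": [0,0,0],"jaw": 160},{"linear": [0,0,0],"delta_rot": [0,0,0],"jaw": 160},{"linear": [0,0,-15],"delta_rot": [0,0,0],"jaw": 160},{"linear": [0,0,0],"delta_rot": [0,0,0],"jaw": 160}]}}

```text
t: 10.6
ee_pos: [0.5663, -0.1553, 0.0783]
tcp_rot: [[0.039, 0.999, 0.007], [0.999, -0.039, -0.003], [-0.002, 0.007, -1.0]]
force: [-0.8, -0.0, -1.1]
finger_gap: 0.0354
```

Run:
```python
from h import *
np.set_printoptions(precision=4,suppress=True)
o=observe();print(o['ee_pos'],o['tcp_rot'])
c=snap('scene','s6')
cv2.imwrite('pics/s6z.png',cv2.resize(cv2.cvtColor(c['img'],4)[150:270,190:330],None,fx=5,fy=5,interpolation=2))
```

```text
[ 0.5663 -0.1553  0.0783] [[ 0.0388  0.9992  0.0065]
 [ 0.9992 -0.0387 -0.0026]
 [-0.0024  0.0066 -1.    ]]
```

View pics/s6z.png

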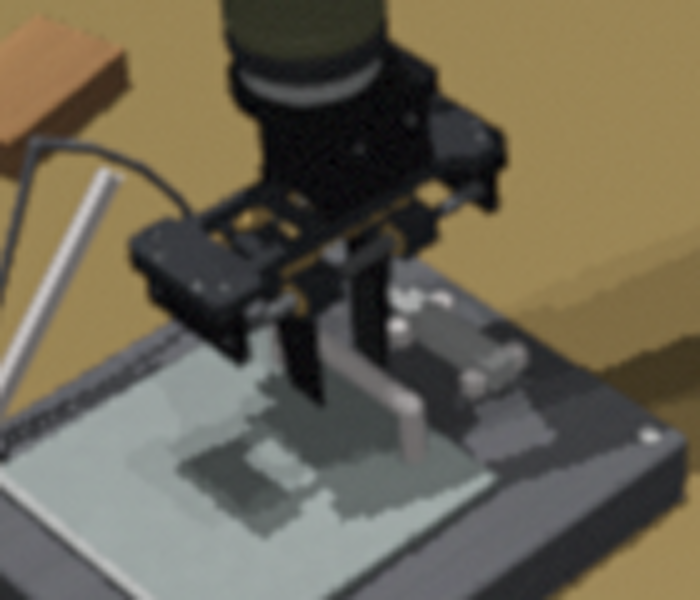

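The fingers straddle the handle at about (345,365). Lowering the last few mm and gripping it.

{"api": "arm_command", "payload": {"squeeze": 30, "steps": [{"linear": [-1.5,1,-7],"delta_rot": [0.002,0.005,0],"jaw": 160},{"linear": [0,0,0],"delta_rot": [0,0,0],"jaw": 160},{"linear": [0,0,0],"delta_rot": [0,0,0],"jaw": 220},{"linear": [0,0,0],"delta_rot": [0,0,0],"jaw": 255},{"linear": [0,0,0],"delta_rot": [0,0,0],"jaw": 255},{"linear": [0,0,0],"delta_rot": [0,0,0],"jaw": 255},{"linear": [0,0,0],"delta_rot": [0,0,0],"jaw": 255},{"linear": [0,0,0],"delta_rot": [0,0,0],"jaw": 255}]}}

```text
t: 11.45
ee_pos: [0.5644, -0.1548, 0.0735]
tcp_rot: [[0.038, 0.999, -0.001], [0.999, -0.038, -0.001], [-0.002, -0.001, -1.0]]
force: [0.5, -0.4, -1.1]
finger_gap: 0.0113
```

```bash
cat > arc.py <<'E'
import numpy as np
yaw=-.0386; sx=np.array([np.cos(yaw),np.sin(yaw),0]); sy=np.array([-np.sin(yaw),np.cos(yaw),0]);ez=np.array([0,0,1.])
H0=np.array([.5644,-.1545,.089]);L=.0155
hinge=H0+.150*sx-[0,0,.037]
def tcp(th,f=.5):
    p=np.arctan2(.037,.150)+th;R=np.hypot(.15,.037);H=hinge+R*(-np.cos(p)*sx+np.sin(p)*ez)
    ph=f*th; return H+L*(-np.sin(ph)*sx-np.cos(ph)*ez)
def theta(o,f=None):
    # from measured pose
    H=o['ee_pos']-L*o['tcp_rot'][:,2]; d=H-hinge
    return np.arctan2(d[2],-(d@sx))-np.arctan2(.037,.150), np.hypot(d[2],d@sx)-np.hypot(.15,.037), d@sy
E
python3 -c "
from arc import *
np.set_printoptions(precision=1,suppress=True)
for t in np.arange(0,.95,.1): print(round(t,2),tcp(t)*1000,(tcp(t+.1)-tcp(t))*1000)"
```

```text
0.0 [ 564.4 -154.5   73.5] [ 3.7 -0.1 14.8]
0.1 [ 568.1 -154.6   88.3] [ 5.1 -0.2 14.3]
0.2 [ 573.2 -154.8  102.6] [ 6.5 -0.3 13.7]
0.3 [ 579.7 -155.1  116.3] [ 7.8 -0.3 13. ]
0.4 [ 587.6 -155.4  129.3] [ 9.1 -0.4 12.1]
0.5 [ 596.6 -155.7  141.4] [10.2 -0.4 11.1]
0.6 [ 606.9 -156.1  152.4] [11.3 -0.4  9.9]
0.7 [ 618.2 -156.6  162.4] [12.2 -0.5  8.7]
0.8 [ 630.4 -157.   171.1] [13.  -0.5  7.4]
0.9 [ 643.3 -157.5  178.5] [13.6 -0.5  6.1]
```

{"api": "arm_command", "payload": {"steps": [{"linear": [1.7,0,7.4],"delta_rot": [0.001,0.025,0],"jaw": 255},{"linear": [2,0,7.4],"delta_rot": [0.001,0.025,0],"jaw": 255},{"linear": [2.4,-0.1,7.3],"delta_rot": [0.001,0.025,0],"jaw": 255},{"linear": [2.7,-0.1,7],"delta_rot": [0.001,0.025,0],"jaw": 255},{"linear": [0,0,0],"delta_rot": [0,0,0],"jaw": 255}]}}

```text
t: 11.95
ee_pos: [0.5698, -0.155, 0.0956]
tcp_rot: [[0.038, 0.993, -0.111], [0.999, -0.038, 0.003], [-0.002, -0.111, -0.994]]
force: [-1.5, -0.9, -5.5]
finger_gap: 0.0114
```

```bash
cat > st.py <<'E'
from h import *
from arc import *
np.set_printoptions(precision=4,suppress=True)
o=observe();th=theta(o);z=o['tcp_rot'][:,2]
print(o['t'],o['ee_pos'],'theta,dr,dy',np.round(th,4),'tilt',np.arctan2(-(z@sx),-z[2]),'sidetilt',z@sy,o['force'],o['finger_gap'],o['qpos'])
E
python3 st.py
```

```text
11.95 [ 0.5698 -0.155   0.0956] theta,dr,dy [ 0.15    0.0001 -0.0003] tilt 0.1115604546990984 sidetilt -0.0017231166384904279 [-1.4711 -0.868  -5.5284] 0.011415305132308234 [-0.3393  0.1655  1.8157 -0.0363  1.2668 -0.2884]
```

{"api": "arm_command", "payload": {"steps": [{"linear": [3,-0.1,7],"delta_rot": [0.001,0.022,0],"jaw": 255},{"linear": [3.2,-0.1,6.9],"delta_rot": [0.001,0.022,0],"jaw": 255},{"linear": [3.5,-0.1,6.7],"delta_rot": [0.001,0.022,0],"jaw": 255},{"linear": [3.8,-0.2,6.5],"delta_rot": [0.001,0.022,0],"jaw": 255},{"linear": [4.1,-0.2,6.3],"delta_rot": [0.001,0.022,0],"jaw": 255},{"linear": [4.4,-0.2,6.1],"delta_rot": [0.001,0.022,0],"jaw": 255},{"linear": [0,0,0],"delta_rot": [0,0,0],"jaw": 255}]}}

```text
t: 12.65
ee_pos: [0.5803, -0.1554, 0.121]
tcp_rot: [[0.038, 0.962, -0.27], [0.999, -0.036, 0.012], [0.002, -0.27, -0.963]]
force: [-3.0, -1.0, -5.5]
finger_gap: 0.0109
```

```bash
python3 st.py
```

```text
12.65 [ 0.5803 -0.1554  0.121 ] theta,dr,dy [ 0.3317  0.0002 -0.0003] tilt 0.2734195045321825 sidetilt 0.001427776112701391 [-3.0391 -0.9503 -5.5252] 0.010894814101753417 [-0.3157  0.2637  1.6707 -0.0729  1.4713 -0.2607]
```

{"api": "arm_command", "payload": {"steps": [{"linear": [5.5,-0.2,8.2],"delta_rot": [0,0.012,0],"jaw": 255},{"linear": [5.8,-0.2,8],"delta_rot": [0,0.012,0],"jaw": 255},{"linear": [6,-0.2,7.7],"delta_rot": [0,0.012,0],"jaw": 255},{"linear": [6.3,-0.2,7.4],"delta_rot": [0,0.012,0],"jaw": 255},{"linear": [6.6,-0.3,7.1],"delta_rot": [0,0.012,0],"jaw": 255},{"linear": [0,0,0],"delta_rot": [0,0,0],"jaw": 255}]}}

```text
t: 13.25
ee_pos: [0.6101, -0.1566, 0.1572]
tcp_rot: [[0.039, 0.941, -0.336], [0.999, -0.036, 0.013], [-0.0, -0.336, -0.942]]
force: [-4.0, -1.2, -5.7]
finger_gap: 0.0114
```

```bash
python3 st.py
```

```text
13.25 [ 0.6101 -0.1566  0.1572] theta,dr,dy [ 0.6382  0.001  -0.0003] tilt 0.3424589121755197 sidetilt -0.0002662773218389908 [-3.9945 -1.2224 -5.7189] 0.011441697083847348 [-0.2965  0.3366  1.5274 -0.0861  1.6093 -0.2467]
```

{"api": "arm_command", "payload": {"steps": [{"linear": [5.8,-0.2,4.8],"delta_rot": [0,0.01,0],"jaw": 255},{"linear": [5.8,-0.2,4.4],"delta_rot": [0,0.01,0],"jaw": 255},{"linear": [5.5,-0.2,3.8],"delta_rot": [0,0.01,0],"jaw": 255},{"linear": [0,0,0],"delta_rot": [0,0,0],"jaw": 255}]}}

```text
t: 13.65
ee_pos: [0.6266, -0.1573, 0.1703]
tcp_rot: [[0.039, 0.928, -0.37], [0.999, -0.037, 0.013], [-0.002, -0.37, -0.929]]
force: [-4.5, -0.9, -6.1]
finger_gap: 0.0112
```

```bash
python3 st.py
python3 - <<'E'
from h import *
c=snap('scene','s7');d=snap('top','t7')
cv2.imwrite('pics/s7z.png',cv2.resize(cv2.cvtColor(c['img'],4)[130:290,140:340],None,fx=3.8,fy=3.6,interpolation=2))
cv2.imwrite('pics/t7z.png',cv2.resize(cv2.cvtColor(d['img'],4)[150:270,320:440],None,fx=4.5,fy=4.5,interpolation=2))
E
```

```text
13.65 [ 0.6266 -0.1573  0.1703] theta,dr,dy [ 0.7757  0.0015 -0.0004] tilt 0.37931232264066533 sidetilt -0.0013640026356439075 [-4.5417 -0.8643 -6.1183] 0.011227416570897139 [-0.2871  0.384   1.4508 -0.093   1.6747 -0.2405]
```

View pics/s7z.png

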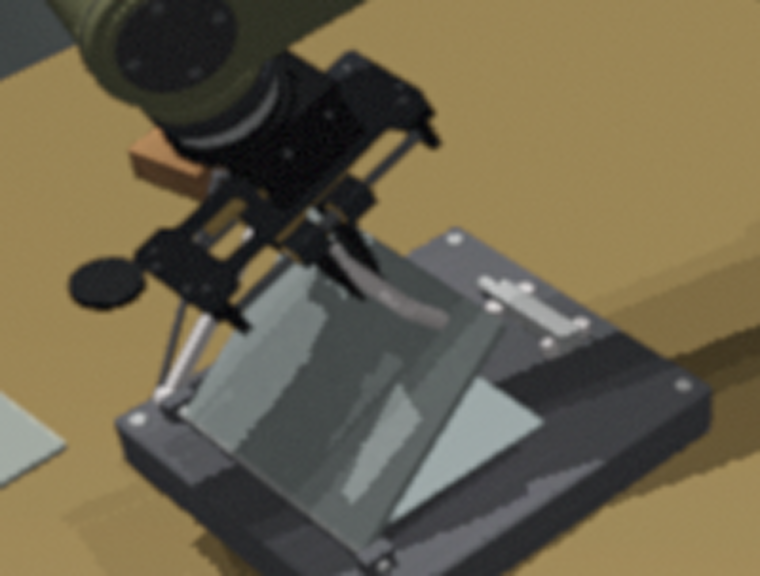

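View pics/t7z.png

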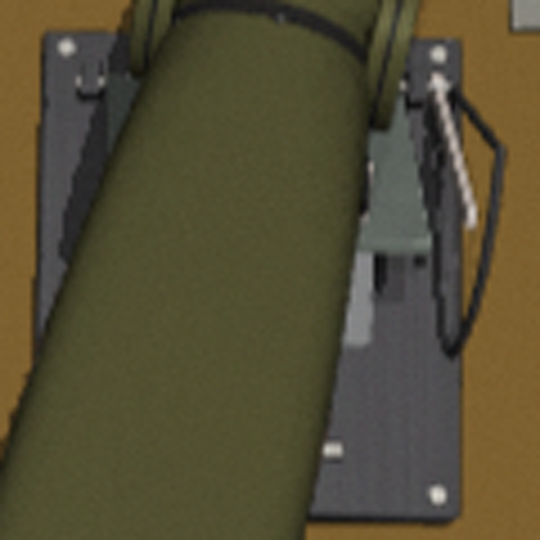

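The scene view shows the cover raised with the handle gripped (zoom (390,290)), and the pointer just behind its far edge at (200,340). The bar is still in the saddles at (535,305). Measuring both angles the same way.

```bash
cat > ang.py <<'E'
from h import *
from arc import *
import sys
np.set_printoptions(precision=4,suppress=True)
def cover(f):
    c=load(f);P=cloud(c);d=P-hinge;yy=d@sy;a=-(d@sx);z=d[...,2];im=c['img'].astype(int)
    th=.8; best=(abs(yy)<.085)&(z>.015)&(a>.01)&(np.hypot(a,z)<.172)&(im[...,1]>im[...,0])
    X=P[best];
    A=None
    u=-(X-hinge)@sx; 
    M=np.c_[u,(X-hinge)@sy,np.ones(len(u))];t=(X-hinge)[:,2]
    w=np.ones(len(t),bool)
    for _ in range(12):
        k=np.linalg.lstsq(M[w],t[w],rcond=None)[0]; r=(t-M@k)/np.hypot(1,k[0]); w=abs(r)<max(.0025,1.5*np.median(abs(r)))
    print(f,'cover',w.sum(),len(w),np.arctan(k[0]),'tilt',k[1],'offset perp',k[2]*np.cos(np.arctan(k[0])),'rms',r[w].std())
def pointer(f):
    c=load(f);P=cloud(c);d=P-hinge;yy=d@sy;a=-(d@sx);z=d[...,2];g=c['img'].astype(int).min(-1)
    R=np.hypot(a,z);m=(abs(yy+.112)<.014)&(z>.015)&(R<.17)&(R>.02)&(g>120)&(abs(np.arctan2(z,a)-.85)<.2)
    v,u=np.nonzero(m)
    o=-c['R'].T@c['t']; r=np.stack([(u-c['cx'])/c['fx'],(v-c['cy'])/c['fy'],np.ones(len(u))],-1)@c['R']
    A=np.c_[a[m],z[m]];vx,vy,x0,y0=cv2.fitLine(A.astype(np.float32),cv2.DIST_HUBER,0,.01,.01).ravel()
    print(f,'pointer',m.sum(),'dir',np.arctan2(vy,vx)%np.pi,'perp',x0*vy-y0*vx,'polar',np.median(np.arctan2(A[:,1],A[:,0])),'yy',np.median(yy[m]),'R',R[m].max())
    far=A[np.hypot(*A.T)>.13]; 
    if len(far): print('   far polar',np.median(np.arctan2(far[:,1],far[:,0])),len(far))
if __name__=='__main__':
    for f in sys.argv[1:]: cover(f)
    for f in('scene0','top0'): pointer(f)
E
python3 ang.py s7 t7
```

```text
s7 cover 2533 3143 0.7623750386531346 tilt 0.0016652853733304454 offset perp 0.004398853370796127 rms 0.0012902017435106876
t7 cover 248 305 0.7611875576165815 tilt -0.00025766215289953383 offset perp 0.005455992609164384 rms 0.0012029081311617767
scene0 pointer 151 dir 0.82900554 perp -0.004469771 polar 0.8791868433738751 yy -0.11006194606016552 R 0.16047869774972603
   far polar 0.856269678382271 34
top0 pointer 51 dir 0.81411314 perp -0.0075957812 polar 0.8911667608769306 yy -0.11231642199489253 R 0.16046244257706901
   far polar 0.8655866002078942 17
```

```bash
cat > fit.py <<'E'
from h import *
from arc import *
from scipy.optimize import differential_evolution
S=8
def box(th,wn,wy,y0,dx,dz,dy):
    e=-np.cos(th)*sx+np.sin(th)*ez; n=np.sin(th)*sx+np.cos(th)*ez
    o=hinge+dx*sx+dz*ez+(y0+dy)*sy
    return np.array([o+r*e+a*n*wn/2+b*sy*wy/2 for r in(.008,.158) for a in(1,-1) for b in(1,-1)])
for f,win in(('scene0',(175,175,225,250)),('top0',(405,160,430,205))):
    c=load(f);im=cv2.cvtColor(c['img'],cv2.COLOR_RGB2GRAY).astype(np.float32)
    x0,y0,x1,y1=win;sub=im[y0:y1,x0:x1]
    P=cloud(c);d=P-hinge;yy=d@sy;R=np.hypot(d@sx,d[...,2])
    m=((c['img'].min(-1)>105)&(abs(yy+.112)<.016)&(d[...,2]>.012)&(R<.18)&(R>.025))[y0:y1,x0:x1]
    # soft observed mask by brightness only near strip
    near=cv2.dilate(m.astype(np.uint8),np.ones((5,5)))
    soft=np.clip((sub-95)/(sub[m].mean()*0.95-95),0,1)*near
    rr=None
    def ren(p,wn,wy):
        B=box(p[0],wn,wy,-.112,p[1],p[2],0)
        q=(proj(c,B)-[x0,y0]+.5)*S
        M=np.zeros(((y1-y0)*S,(x1-x0)*S),np.uint8)
        cv2.fillConvexPoly(M,cv2.convexHull(q.astype(np.float32)).astype(np.int32),255)
        return cv2.resize(M,(x1-x0,y1-y0),interpolation=cv2.INTER_AREA)/255.
    # exclude lower part R<.04 (hinge block)
    for wn,wy in((.012,.006),(.006,.012)):
        G=np.array([[0.,0]])
        zcut=.03
        vis=np.ones_like(sub)
        # ignore rows below the projection of r=.035
        rowcut=proj(c,(hinge-.112*sy+.04*(-np.cos(.82)*sx+np.sin(.82)*ez)))[0,1]-y0
        rows=np.arange(y1-y0)[:,None]; vis=(rows<rowcut) if f=='scene0' else (rows>rowcut); vis=vis*np.ones_like(sub)
        cost=lambda p:(((ren(p,wn,wy)-soft)*vis)**2).sum()+ (p[1]/.002)**2*.3+(p[2]/.002)**2*.3
        r=differential_evolution(cost,[(.7,.95),(-.005,.005),(-.005,.005)],seed=1,maxiter=60,popsize=12)
        print(f,wn,wy,r.x,r.fun,'sum',(soft*vis).sum())
E
python3 fit.py
```

```text
scene0 0.012 0.006 [0.84741814 0.00249296 0.00480508] 38.3268211737836 sum 249.45255
scene0 0.006 0.012 [0.84551994 0.00241972 0.00492498] 40.93941990895756 sum 249.45255
top0 0.012 0.006 [0.8232465  0.00206621 0.00322006] 39.080246345169805 sum 48.51732
top0 0.006 0.012 [ 8.93029096e-01  1.70658714e-04 -1.86680054e-03] 72.47475621388756 sum 48.51732
```

Run:
```python
from h import *
from arc import *
out=[]
for f,(x0,y0,x1,y1),s in(('scene0',(172,175,232,250),8),('top0',(400,155,440,205),9)):
    c=load(f);im=cv2.resize(cv2.cvtColor(c['img'],4)[y0:y1,x0:x1],None,fx=s,fy=s,interpolation=cv2.INTER_NEAREST)
    for th,col in((.80,(0,0,255)),(.84,(0,255,0)),(.88,(255,0,0))):
        e=-np.cos(th)*sx+np.sin(th)*ez
        q=((proj(c,np.array([hinge-.112*sy+r*e for r in(0,.158)]))-[x0,y0]+.5)*s).astype(int)
        cv2.line(im,tuple(map(int,q[0])),tuple(map(int,q[1])),col,1)
    out.append(cv2.copyMakeBorder(im,0,600-im.shape[0],0,0,0))
o=np.hstack(out);print(o.shape);cv2.imwrite('pics/p8.png',o[:600,:])
```

```text
(600, 840, 3)
```

View pics/p8.png

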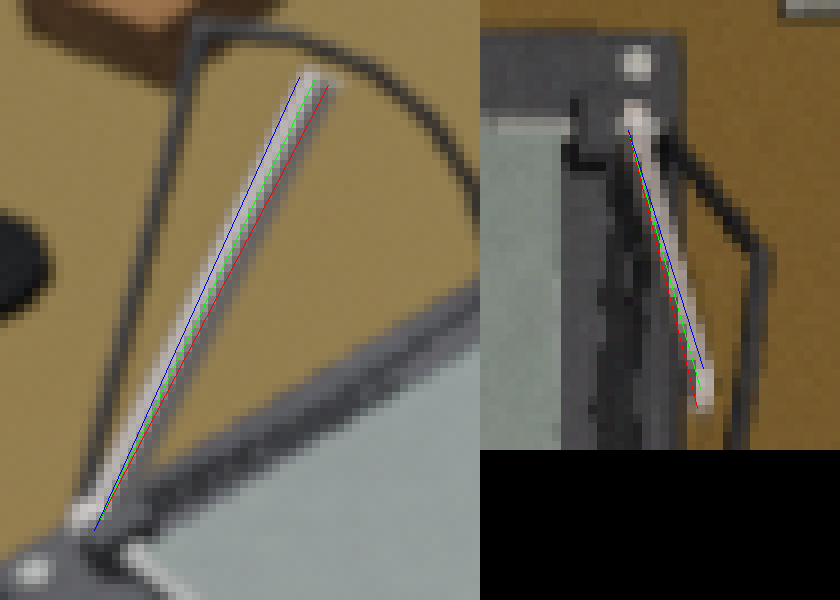

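```bash
cat > fit2.py <<'E'
from fit_base import *
E
cat > fit2.py <<'E'
from h import *
from arc import *
from scipy.optimize import differential_evolution
S=8
c=load('scene0');I=c['img'].astype(np.float32)
x0,y0,x1,y1=175,178,222,232
sub=I[y0:y1,x0:x1]; rb=sub[...,0]-sub[...,2]; print('bg rb',np.median(rb))
soft=np.clip(1-rb/np.median(rb),0,1)
# restrict to band about line
e=-np.cos(.84)*sx+np.sin(.84)*ez; q=proj(c,np.array([hinge-.112*sy+r*e for r in(.045,.158)]))-[x0,y0]
W=np.zeros(sub.shape[:2],np.uint8); d=(q[1]-q[0])/np.linalg.norm(q[1]-q[0]); cv2.line(W,tuple(map(int,np.round(q[0]))),tuple(map(int,np.round(q[1]+1*d))),1,11)
W=W*(np.arange(y1-y0)[:,None]<q[0,1])
def ren(p,wn,wy):
    th,dx,dz,dy=p
    e=-np.cos(th)*sx+np.sin(th)*ez; n=np.sin(th)*sx+np.cos(th)*ez
    o=hinge+dx*sx+dz*ez+(-.112+dy)*sy
    B=np.array([o+r*e+a*n*wn/2+b*sy*wy/2 for r in(.008,.158) for a in(1,-1) for b in(1,-1)])
    qq=(proj(c,B)-[x0,y0]+.5)*S
    M=np.zeros(((y1-y0)*S,(x1-x0)*S),np.uint8); cv2.fillConvexPoly(M,cv2.convexHull(qq.astype(np.float32)).astype(np.int32),255)
    return cv2.resize(M,(x1-x0,y1-y0),interpolation=cv2.INTER_AREA)/255.
for wn,wy in((.012,.006),(.006,.012)):
    cost=lambda p:(((ren(p,wn,wy)-soft)*W)**2).sum()+.3*sum((v/.002)**2 for v in p[1:])
    r=differential_evolution(cost,[(.7,.95)]+[(-.006,.006)]*3,seed=1,maxiter=80,popsize=12)
    print(wn,wy,np.round(r.x,4),r.fun)
    for th in(.80,.82,.84,.86,.88):
        r2=differential_evolution(lambda p:cost([th,*p]),[(-.006,.006)]*3,seed=1,maxiter=30,popsize=8); print('  ',th,np.round(r2.x,4),round(r2.fun,2))
E
python3 fit2.py
```

```text
bg rb 65.0
0.012 0.006 [ 8.265e-01 -1.100e-03  1.800e-03  3.000e-04] 21.994763665629925
   0.8 [ 0.0001  0.0013 -0.0014] 26.14
   0.82 [-0.0003  0.0008 -0.0007] 22.55
   0.84 [-0.0017  0.0003  0.0001] 22.79
   0.86 [-0.003   0.0005  0.0012] 26.89
   0.88 [-0.0033 -0.0005  0.0021] 33.58
0.006 0.012 [ 8.267e-01 -1.000e-03  9.000e-04 -2.000e-04] 22.34599814814352
   0.8 [ 0.0005  0.0016 -0.0013] 26.65
   0.82 [-0.0012  0.0012 -0.001 ] 22.69
   0.84 [-0.0022  0.0005 -0.0001] 23.46
   0.86 [-0.0024  0.0003  0.0014] 27.47
   0.88 [-0.0038 -0.0008  0.0019] 34.86
```

{"api": "arm_command", "payload": {"steps": [{"linear": [4.1,-0.2,2.6],"delta_rot": [0,0.01,0],"jaw": 255},{"linear": [4.1,-0.2,2.4],"delta_rot": [0,0.01,0],"jaw": 255},{"linear": [0,0,0],"delta_rot": [0,0,0],"jaw": 255},{"linear": [0,0,0],"delta_rot": [0,0,0],"jaw": 255}]}}

```text
t: 14.15
ee_pos: [0.6323, -0.1575, 0.1741]
tcp_rot: [[0.039, 0.918, -0.394], [0.999, -0.037, 0.014], [-0.002, -0.394, -0.919]]
force: [-4.9, -0.2, -6.3]
finger_gap: 0.011
```

```bash
python3 st.py; python3 -c "
from h import *
snap('scene','s8');snap('top','t8')"; python3 ang.py s8 t8
```

```text
14.15 [ 0.6323 -0.1575  0.1741] theta,dr,dy [ 0.821   0.0016 -0.0004] tilt 0.40475644465833394 sidetilt -0.001232755019722023 [-4.8628 -0.2367 -6.2816] 0.011013195523909334 [-0.2831  0.4093  1.4162 -0.0976  1.7091 -0.2379]
s8 cover 2550 3117 0.8081594717073073 tilt 0.0024442197369205975 offset perp 0.004153303371228937 rms 0.0012732768563454896
t8 cover 256 293 0.7991357668949969 tilt -0.008164031046897717 offset perp 0.0060497042028687465 rms 0.001112648652427626
scene0 pointer 151 dir 0.82900554 perp -0.004469771 polar 0.8791868433738751 yy -0.11006194606016552 R 0.16047869774972603
   far polar 0.856269678382271 34
top0 pointer 51 dir 0.81411314 perp -0.0075957812 polar 0.8911667608769306 yy -0.11231642199489253 R 0.16046244257706901
   far polar 0.8655866002078942 17
```

{"api": "arm_command", "payload": {"steps": [{"linear": [3,-0.1,1.6],"delta_rot": [0,0.005,0],"jaw": 255},{"linear": [0,0,0],"delta_rot": [0,0,0],"jaw": 255},{"linear": [0,0,0],"delta_rot": [0,0,0],"jaw": 255}]}}

```text
t: 14.55
ee_pos: [0.6335, -0.1575, 0.1749]
tcp_rot: [[0.039, 0.915, -0.401], [0.999, -0.037, 0.015], [-0.001, -0.401, -0.916]]
force: [-5.4, -1.0, -6.9]
finger_gap: 0.0112
```

```bash
python3 st.py; python3 -c "
from h import *
snap('scene','s9');snap('top','t9')"; python3 ang.py s9 t9
python3 - <<'E'
from h import *
from arc import *
c=load('s9');s=5;x0,y0=165,150
im=cv2.resize(cv2.cvtColor(c['img'],4)[y0:y0+115,x0:x0+155],None,fx=s,fy=s,interpolation=cv2.INTER_CUBIC)
# cover top-face +y edge, predicted for 3 angles
for th,col in((.79,(0,0,255)),(.825,(0,255,0)),(.86,(255,0,0))):
    e=-np.cos(th)*sx+np.sin(th)*ez;n=np.sin(th)*sx+np.cos(th)*ez
    L=[hinge+.09*sy+.005*n+r*e for r in(0,.170)]+[hinge-.09*sy+.005*n+.170*e]
    q=((proj(c,np.array(L))-[x0,y0]+.5)*s).astype(np.int32); cv2.polylines(im,[q],False,col,1)
    q=((proj(c,np.array([hinge-.112*sy+r*e for r in(0,.158)]))-[x0,y0]+.5)*s).astype(np.int32); cv2.polylines(im,[q],False,col,1)
cv2.imwrite('pics/s9z.png',im)
E
```

```text
14.55 [ 0.6335 -0.1575  0.1749] theta,dr,dy [ 0.8308  0.0016 -0.0003] tilt 0.41285296941546545 sidetilt -0.0008390868451207968 [-5.36   -0.9573 -6.8708] 0.011235740559022248 [-0.2821  0.4165  1.4071 -0.0988  1.7191 -0.2372]
s9 cover 2534 3111 0.8160122665154336 tilt 9.52972082164218e-05 offset perp 0.004426703761309963 rms 0.0012764370551064603
t9 cover 257 306 0.8150215416398384 tilt 0.010464982406917284 offset perp 0.006281757313660278 rms 0.0011713491156326492
scene0 pointer 151 dir 0.82900554 perp -0.004469771 polar 0.8791868433738751 yy -0.11006194606016552 R 0.16047869774972603
   far polar 0.856269678382271 34
top0 pointer 51 dir 0.81411314 perp -0.0075957812 polar 0.8911667608769306 yy -0.11231642199489253 R 0.16046244257706901
   far polar 0.8655866002078942 17
```

View pics/s9z.png

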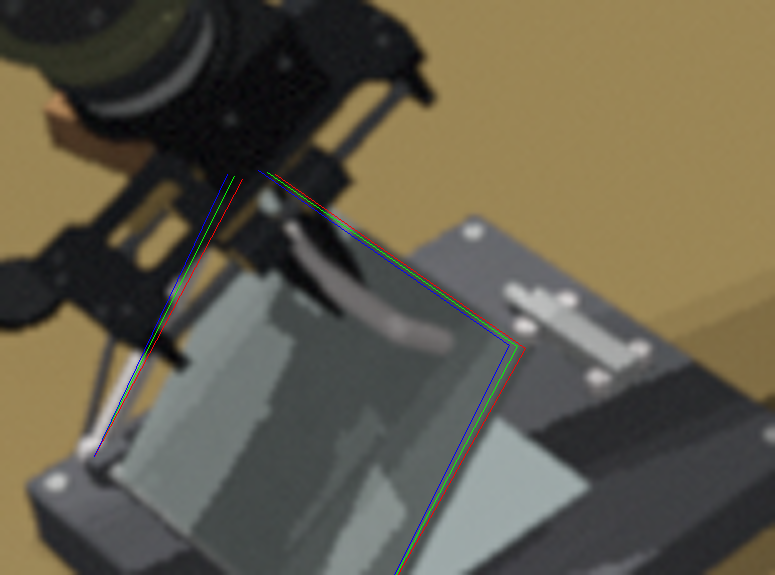

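{"api": "arm_command", "payload": {"steps": [{"linear": [2,-0.1,1],"delta_rot": [0,0,0],"jaw": 255},{"linear": [0,0,0],"delta_rot": [0,0,0],"jaw": 255},{"linear": [0,0,0],"delta_rot": [0,0,0],"jaw": 255},{"linear": [0,0,0],"delta_rot": [0,0,0],"jaw": 255}]}}

```text
t: 15.05
ee_pos: [0.6333, -0.1575, 0.1748]
tcp_rot: [[0.04, 0.914, -0.404], [0.999, -0.037, 0.016], [-0.001, -0.404, -0.915]]
force: [-4.6, -1.1, -7.0]
finger_gap: 0.0113
```

```bash
python3 st.py; python3 -c "
from h import *
snap('scene','s10');snap('top','t10')"; python3 ang.py s10 t10|head -2; python3 st.py
python3 - <<'E'
from h import *
from arc import *
c=load('s10');s=8;x0,y0=225,180
im=cv2.resize(cv2.cvtColor(c['img'],4)[y0:y0+60,x0:x0+90],None,fx=s,fy=s,interpolation=cv2.INTER_CUBIC)
B=np.array([.489,-.151,.061]); pts=np.array([B+a*sx*.008+b*sy*.038 for a,b in((1,1),(1,-1),(-1,-1),(-1,1))])
q=((proj(c,pts)-[x0,y0]+.5)*s).astype(np.int32); cv2.polylines(im,[q],True,(0,0,255),1)
cv2.imwrite('pics/s10z.png',im)
E
```

```text
15.05 [ 0.6333 -0.1575  0.1748] theta,dr,dy [ 0.8292  0.0016 -0.0004] tilt 0.41629003786199464 sidetilt -1.4747610868701824e-05 [-4.5934 -1.107  -6.9546] 0.01133350940858846 [-0.2823  0.4183  1.4055 -0.0989  1.7223 -0.2371]
s10 cover 2492 3095 0.8172376384073837 tilt -0.00010133136651689981 offset perp 0.004191513252765932 rms 0.0012690164453417491
t10 cover 255 303 0.8084176889895928 tilt -0.004417366436574907 offset perp 0.006120606852897611 rms 0.0011289269645066112
15.15 [ 0.6332 -0.1575  0.1748] theta,dr,dy [ 0.8288  0.0016 -0.0004] tilt 0.41645938067353727 sidetilt 2.0648878979169895e-05 [-5.0199 -1.6477 -7.2709] 0.011321159781901676 [-0.2823  0.4183  1.4056 -0.0989  1.7224 -0.2371]
```

View pics/s10z.png

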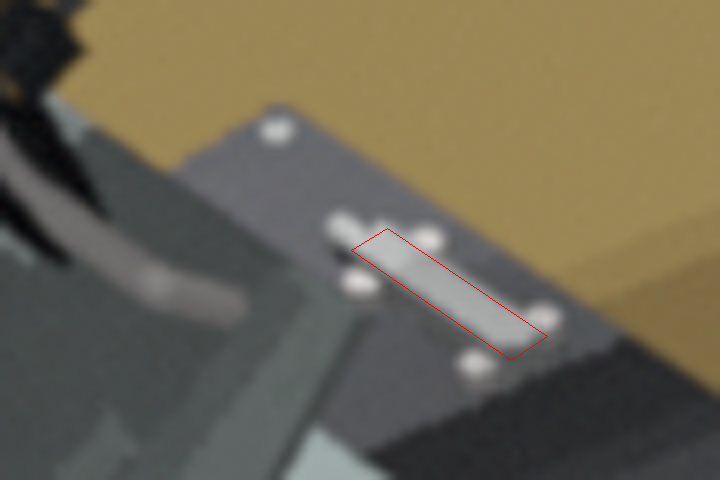

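View pics/s10.png

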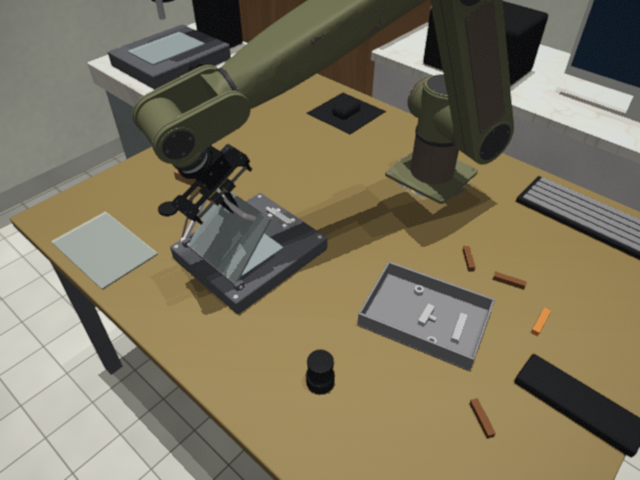

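The other parts are still in the bin and the bar is in the saddles. Its right end looks slightly short of my outline at about (547,335), so I'll measure the centring.

Run:
```python
from h import *
from arc import *
np.set_printoptions(linewidth=180)
B=np.array([.489,-.151,.061])
for f in('s10','t10'):
    c=load(f);im=c['img'].astype(np.float32).mean(-1)
    print(f)
    for q in np.arange(-.062,.050,.002):
        X=np.array([B+q*sy+t*sx for t in np.arange(-.012,.0121,.003)]);uv=proj(c,X).astype(np.float32)
        print('%6.3f'%q,cv2.remap(im,uv[None,:,0],uv[None,:,1],1)[0].astype(int), end='\n' if f=='s10' else '\n')
```

```text
s10
-0.062 [106 105 105 104 105 106 106 106 105]
-0.060 [105 105 105 106 107 107 106 106 106]
-0.058 [105 105 105 116 116 111 106 105 106]
-0.056 [104 104 111 129 135 126 112 105 105]
-0.054 [104 105 115 138 158 149 120 106 105]
-0.052 [105 105 113 149 179 166 139 111 105]
-0.050 [105 105 117 152 180 181 149 113 106]
-0.048 [106 106 116 153 184 183 154 118 103]
-0.046 [107 112 116 151 188 184 157 116 100]
-0.044 [112 125 128 148 184 186 154 112  96]
-0.042 [118 140 149 158 180 188 156 106  87]
-0.040 [119 150 176 168 183 187 159 103  76]
-0.038 [123 157 179 183 184 187 161 100  75]
-0.036 [125 156 180 187 186 183 159 108  72]
-0.034 [127 156 179 186 187 182 161 111  91]
-0.032 [144 161 179 186 187 183 156 116 118]
-0.030 [163 168 179 186 186 181 157 127 132]
-0.028 [187 174 180 185 186 182 155 124 148]
-0.026 [195 181 179 184 186 184 154 124 159]
-0.024 [201 184 176 181 184 180 157 126 157]
-0.022 [200 180 172 175 179 179 154 117 146]
-0.020 [179 169 167 169 172 171 148 114 127]
-0.018 [150 159 162 165 167 165 146 107 108]
-0.016 [127 149 159 164 166 164 141 101  86]
-0.014 [117 139 
[... 2770 characters left out ...]
 70 69 69 70 69]
 0.012 [69 71 69 69 70 69 71 71 70]
 0.014 [70 70 69 71 71 69 69 70 70]
 0.016 [70 69 70 70 71 70 69 70 71]
 0.018 [70 68 71 69 70 71 69 70 71]
 0.020 [71 69 71 70 71 72 71 70 70]
 0.022 [72 70 71 69 70 71 70 70 70]
 0.024 [71 72 71 70 71 71 70 70 71]
 0.026 [70 72 71 70 71 70 70 69 71]
 0.028 [69 70 71 70 71 70 71 70 70]
 0.030 [70 71 70 69 71 70 70 70 70]
 0.032 [69 70 70 69 70 70 71 70 71]
 0.034 [68 69 70 69 69 70 71 72 71]
 0.036 [70 70 71 69 70 70 71 72 69]
 0.038 [70 71 71 71 71 70 71 72 69]
 0.040 [71 70 72 71 70 70 71 71 70]
 0.042 [72 68 71 70 69 69 69 71 71]
 0.044 [71 71 70 71 71 71 71 70 71]
 0.046 [69 70 70 71 71 71 70 71 72]
 0.048 [69 69 70 70 70 70 70 71 71]
```

Run:
```python
from h import *
from arc import *
B=np.array([.489,-.151,.061])
def edge(im,c,base,dirn,t0,t1,lat,ws):
    s=np.arange(t0,t1,.0005); L=[]
    for q in s:
        X=np.array([base+q*dirn+w*lat for w in ws]);uv=proj(c,X).astype(np.float32);L.append(cv2.remap(im,uv[None,:,0],uv[None,:,1],1)[0].mean())
    L=np.array(L);d=np.abs(np.gradient(cv2.GaussianBlur(L[:,None],(1,7),1.5)[:,0])); w=d*(d>.4*d.max()); return (s*w).sum()/w.sum(),d.max()
for f in('s5','s7','s10'):
    c=load(f);im=c['img'].astype(np.float32).mean(-1)
    print(f,'R end',edge(im,c,B,sy,.028,.044,sx,[-.004,-.002,0,.002]),'L end',edge(im,c,B,sy,-.050,-.036,sx,[-.006,-.0055]),
      'tip(z58)',edge(im,c,B-[0,0,.003],sy,-.066,-.048,sx,[-.001,0,.001]))
# reference: same edges on the bar in scene0/top0 in bin
ax=np.array([np.cos(.12),np.sin(.12),0]);pe=np.array([-ax[1],ax[0],0])
for f in('scene0','top0'):
    c=load(f);im=c['img'].astype(np.float32).mean(-1);Bb=np.array([.4855,.2183,.021])
    print(f,'rear',edge(im,c,Bb,ax,-.048,-.03,pe,[-.004,-.002,0,.002,.004]),'front',edge(im,c,Bb,ax,.03,.044,pe,[-.0065,-.006,.006,.0065]),'tip18',edge(im,c,Bb-[0,0,.003],ax,.047,.066,pe,[-.001,0,.001]))
```

```text
s5 R end (np.float64(0.035279299821588665), np.float32(1.6810341)) L end (np.float64(-0.040503859319867316), np.float32(4.9315376)) tip(z58) (np.float64(-0.05730521583985679), np.float32(5.2171516))
s7 R end (np.float64(0.03378760897048072), np.float32(5.8032684)) L end (np.float64(-0.04207071649063842), np.float32(6.529648)) tip(z58) (np.float64(-0.05736636765126042), np.float32(5.9379425))
s10 R end (np.float64(0.03545214109444083), np.float32(5.669548)) L end (np.float64(-0.042082521430314164), np.float32(6.431923)) tip(z58) (np.float64(-0.05738737185199466), np.float32(6.0012665))
scene0 rear (np.float64(-0.03847464369441378), np.float32(4.300705)) front (np.float64(0.03660130438308998), np.float32(5.71138)) tip18 (np.float64(0.0555536738695507), np.float32(7.820984))
top0 rear (np.float64(-0.03669864452850453), np.float32(8.010048)) front (np.float64(0.038597174520916315), np.float32(5.9915695)) tip18 (np.float64(0.05365092536039187), np.float32(2.862976))
```

Both cameras put the bar a few mm off centre towards its stud: about 3.5 mm in the scene view, about 1.2 mm in the top view. There is plenty of time, so I'll shut the cover gently, recentre the bar and lift again.

{"api": "arm_command", "payload": {"steps": [{"linear": [-8,0.3,-5.5],"delta_rot": [0,-0.03,0],"jaw": 255},{"linear": [-8,0.3,-6],"delta_rot": [0,-0.03,0],"jaw": 255},{"linear": [-7.8,0.3,-6.5],"delta_rot": [0,-0.03,0],"jaw": 255},{"linear": [-7.5,0.3,-7],"delta_rot": [0,-0.03,0],"jaw": 255},{"linear": [-7,0.3,-7.5],"delta_rot": [0,-0.03,0],"jaw": 255},{"linear": [0,0,0],"delta_rot": [0,0,0],"jaw": 255}]}}

```text
t: 15.75
ee_pos: [0.5984, -0.1561, 0.1454]
tcp_rot: [[0.039, 0.97, -0.239], [0.999, -0.037, 0.013], [0.004, -0.24, -0.971]]
force: [-0.9, -2.4, -8.4]
finger_gap: 0.0112
```

```bash
python3 st.py
```

```text
15.75 [ 0.5984 -0.1561  0.1454] theta,dr,dy [ 0.5264  0.0016 -0.0003] tilt 0.24214414529555942 sidetilt 0.004006682349306114 [-0.8594 -2.4378 -8.3545] 0.011222029435317131 [-0.313   0.2588  1.6291 -0.0614  1.4884 -0.2617]
```

{"api": "arm_command", "payload": {"steps": [{"linear": [-6.5,0.3,-8],"delta_rot": [0,-0.02,0],"jaw": 255},{"linear": [-6,0.2,-8.5],"delta_rot": [0,-0.02,0],"jaw": 255},{"linear": [-5.5,0.2,-9],"delta_rot": [0,-0.02,0],"jaw": 255},{"linear": [-5,0.2,-9.3],"delta_rot": [0,-0.02,0],"jaw": 255},{"linear": [-4.3,0.2,-9.5],"delta_rot": [0,-0.02,0],"jaw": 255},{"linear": [0,0,0],"delta_rot": [0,0,0],"jaw": 255}]}}

```text
t: 16.35
ee_pos: [0.5751, -0.155, 0.1095]
tcp_rot: [[0.038, 0.991, -0.13], [0.999, -0.037, 0.012], [0.007, -0.13, -0.991]]
force: [0.5, -1.9, -5.9]
finger_gap: 0.0111
```

```bash
python3 st.py
```

```text
16.35 [ 0.5751 -0.155   0.1095] theta,dr,dy [ 0.2461  0.0009 -0.0002] tilt 0.13068751268861425 sidetilt 0.006773916672687066 [ 0.547  -1.8509 -5.9302] 0.011087950191783942 [-0.3376  0.1747  1.7811 -0.033   1.3129 -0.2892]
```

{"api": "arm_command", "payload": {"steps": [{"linear": [-3,0.1,-6.5],"delta_rot": [-0.006,-0.025,0],"jaw": 255},{"linear": [-2.6,0.1,-6.7],"delta_rot": [0,-0.025,0],"jaw": 255},{"linear": [-2.2,0.1,-6.9],"delta_rot": [0,-0.025,0],"jaw": 255},{"linear": [-1.9,0.1,-7],"delta_rot": [0,-0.025,0],"jaw": 255},{"linear": [0,0,0],"delta_rot": [0,0,0],"jaw": 255}]}}

```text
t: 16.85
ee_pos: [0.568, -0.1545, 0.0895]
tcp_rot: [[0.038, 0.999, -0.03], [0.999, -0.038, 0.006], [0.005, -0.03, -1.0]]
force: [-2.0, -1.3, -3.0]
finger_gap: 0.0116
```

```bash
python3 st.py
```

```text
16.85 [ 0.568  -0.1545  0.0895] theta,dr,dy [0.1063 0.0008 0.    ] tilt 0.030038743920956436 sidetilt 0.005033168556519401 [-1.9901 -1.3178 -3.0082] 0.011622175470041641 [-0.3546  0.119   1.8758 -0.0049  1.1769 -0.315 ]
```

{"api": "arm_command", "payload": {"steps": [{"linear": [-1.5,0,-6],"delta_rot": [-0.003,-0.012,0],"jaw": 255},{"linear": [-1.2,0,-5],"delta_rot": [0,-0.012,0],"jaw": 255},{"linear": [-0.5,0,-3],"delta_rot": [0,0,0],"jaw": 255},{"linear": [0,0,0],"delta_rot": [0,0,0],"jaw": 255}]}}

```text
t: 17.25
ee_pos: [0.5653, -0.1543, 0.0799]
tcp_rot: [[0.037, 0.999, -0.012], [0.999, -0.037, 0.004], [0.004, -0.012, -1.0]]
force: [-4.3, -0.5, -1.6]
finger_gap: 0.0115
```

```bash
python3 st.py
```

```text
17.25 [ 0.5653 -0.1543  0.0799] theta,dr,dy [0.0415 0.0006 0.0001] tilt 0.01192293262336756 sidetilt 0.0036023283368934902 [-4.3411 -0.5212 -1.5684] 0.011483748032588625 [-0.358   0.1134  1.8996 -0.0004  1.141  -0.3213]
```

{"api": "arm_command", "payload": {"steps": [{"linear": [-1,0,-5],"delta_rot": [-0.003,-0.012,0],"jaw": 255},{"linear": [0,0,-2],"delta_rot": [0,0,0],"jaw": 255},{"linear": [0,0,0],"delta_rot": [0,0,0],"jaw": 255}]}}

```text
t: 17.55
ee_pos: [0.5646, -0.1544, 0.0768]
tcp_rot: [[0.036, 0.999, -0.004], [0.999, -0.036, 0.002], [0.001, -0.005, -1.0]]
force: [-5.1, -0.5, -3.0]
finger_gap: 0.0112
```

```bash
python3 st.py
```

```text
17.55 [ 0.5646 -0.1544  0.0768] theta,dr,dy [0.021  0.0005 0.0001] tilt 0.004539882366313642 sidetilt 0.0014022272239511216 [-5.1098 -0.5117 -2.967 ] 0.01117713221547386 [-0.3585  0.111   1.908  -0.0001  1.1274 -0.3228]
```

{"api": "arm_command", "payload": {"steps": [{"linear": [0,0,-1],"delta_rot": [0,0,0],"jaw": 220},{"linear": [0,0,0],"delta_rot": [0,0,0],"jaw": 160},{"linear": [0,0,0],"delta_rot": [0,0,0],"jaw": 160},{"linear": [0,0,0],"delta_rot": [0,0,0],"jaw": 160},{"linear": [0,0,15],"delta_rot": [0,0,0],"jaw": 160},{"linear": [0,0,30],"delta_rot": [0,0,0],"jaw": 160},{"linear": [0,0,35],"delta_rot": [0,0,0],"jaw": 160},{"linear": [-20,1,10],"delta_rot": [0,0,0],"jaw": 160},{"linear": [-28,1,0],"delta_rot": [0,0,0],"jaw": 160},{"linear": [-26,1,0],"delta_rot": [0,0,0],"jaw": 160},{"linear": [0,0,0],"delta_rot": [0,0,0],"jaw": 160}]}}

```text
t: 18.65
ee_pos: [0.5008, -0.1531, 0.1885]
tcp_rot: [[0.034, 0.999, 0.024], [0.999, -0.034, -0.006], [-0.005, 0.024, -1.0]]
force: [-0.3, 0.3, 0.9]
finger_gap: 0.0352
```

```bash
python3 st.py; python3 bar.py s11
```

```text
18.65 [ 0.5008 -0.1531  0.1885] theta,dr,dy [ 0.3757  0.1079 -0.001 ] tilt -0.024474264598482037 sidetilt -0.005328035366040292 [-0.3223  0.2538  0.8689] 0.03521732368766174 [-0.4012 -0.1577  1.9728  0.0038  1.3017 -0.3682]
[ 0.5008 -0.1531  0.1885] 0.03521732368766174 18.65
```

View pics/s11z.png

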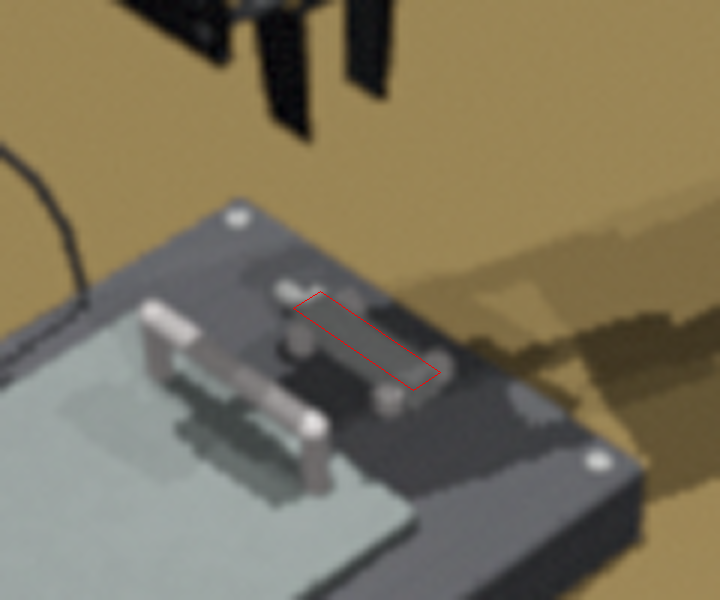

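The cover is shut and the fingers are clear of it; the bar lies in the saddles at (365,340). Descending to it again.

{"api": "arm_command", "payload": {"steps": [{"linear": [-11,2,0],"delta_rot": [0.006,0.024,-0.005],"jaw": 160},{"linear": [0,0,-25],"delta_rot": [0,0,0],"jaw": 160},{"linear": [0,0,0],"delta_rot": [0,0,0],"jaw": 160},{"linear": [0,0,-25],"delta_rot": [0,0,0],"jaw": 160},{"linear": [0,0,-20],"delta_rot": [0,0,0],"jaw": 160},{"linear": [0,0,0],"delta_rot": [0,0,0],"jaw": 160}]}}

```text
t: 19.3
ee_pos: [0.4955, -0.1522, 0.124]
tcp_rot: [[0.039, 0.999, 0.006], [0.999, -0.039, -0.002], [-0.002, 0.006, -1.0]]
force: [-0.7, -0.4, 0.0]
finger_gap: 0.0352
```

{"api": "arm_command", "payload": {"steps": [{"linear": [-6,1,-10],"delta_rot": [0.002,0.006,0],"jaw": 160},{"linear": [0,0,0],"delta_rot": [0,0,0],"jaw": 160},{"linear": [0,0,-15],"delta_rot": [0,0,0],"jaw": 160},{"linear": [0,0,0],"delta_rot": [0,0,0],"jaw": 160}]}}

```text
t: 19.7
ee_pos: [0.4914, -0.1519, 0.1011]
tcp_rot: [[0.039, 0.999, 0.003], [0.999, -0.039, -0.002], [-0.002, 0.003, -1.0]]
force: [-0.5, 0.2, -0.9]
finger_gap: 0.0353
```

{"api": "arm_command", "payload": {"steps": [{"linear": [-2.5,1,-15],"delta_rot": [0.002,0.004,0],"jaw": 160},{"linear": [0,0,0],"delta_rot": [0,0,0],"jaw": 160},{"linear": [-1,0,-15],"delta_rot": [0,0.003,0],"jaw": 160},{"linear": [0,0,0],"delta_rot": [0,0,0],"jaw": 160},{"linear": [-1,0,-12],"delta_rot": [0,0.003,0],"jaw": 160},{"linear": [0,0,0],"delta_rot": [0,0,0],"jaw": 160}]}}

```text
t: 20.3
ee_pos: [0.4866, -0.1509, 0.0556]
tcp_rot: [[0.039, 0.999, -0.008], [0.999, -0.039, 0.0], [0.0, -0.008, -1.0]]
force: [-0.7, -0.2, -0.2]
finger_gap: 0.0355
```

{"api": "arm_command", "payload": {"steps": [{"linear": [2.5,0,-5.5],"delta_rot": [0,-0.008,0],"jaw": 160},{"linear": [0,0,0],"delta_rot": [0,0,0],"jaw": 160},{"linear": [0,0,-0.5],"delta_rot": [0,0,0],"jaw": 160},{"linear": [0,0,0],"delta_rot": [0,0,0],"jaw": 160}]}}

```text
t: 20.7
ee_pos: [0.4898, -0.151, 0.0494]
tcp_rot: [[0.039, 0.999, 0.001], [0.999, -0.039, 0.0], [0.0, 0.001, -1.0]]
force: [-0.8, 1.0, 0.1]
finger_gap: 0.0355
```

{"api": "arm_command", "payload": {"squeeze": 25, "steps": [{"linear": [0,0,0],"delta_rot": [0,0,0],"jaw": 220},{"linear": [0,0,0],"delta_rot": [0,0,0],"jaw": 255},{"linear": [0,0,0],"delta_rot": [0,0,0],"jaw": 255},{"linear": [0,0,0],"delta_rot": [0,0,0],"jaw": 255},{"linear": [0,0,0.7],"delta_rot": [0,0,0],"jaw": 255},{"linear": [0,2.8,0],"delta_rot": [0,0,0],"jaw": 255},{"linear": [0,0,0],"delta_rot": [0,0,0],"jaw": 255}]}}

```text
t: 21.4
ee_pos: [0.4897, -0.148, 0.0503]
tcp_rot: [[0.039, 0.999, 0.002], [0.999, -0.039, 0.0], [0.0, 0.002, -1.0]]
force: [0.2, 0.1, -1.3]
finger_gap: 0.0157
```

{"api": "arm_command", "payload": {"steps": [{"linear": [0,-0.3,-1.2],"delta_rot": [0,0,0],"jaw": 255},{"linear": [0,0,0],"delta_rot": [0,0,0],"jaw": 255},{"linear": [0,0,0],"delta_rot": [0,0,0],"jaw": 200},{"linear": [0,0,0],"delta_rot": [0,0,0],"jaw": 160},{"linear": [0,0,0],"delta_rot": [0,0,0],"jaw": 160},{"linear": [0,0,0],"delta_rot": [0,0,0],"jaw": 160},{"linear": [0,0,10],"delta_rot": [0,0,0],"jaw": 160},{"linear": [0,0,20],"delta_rot": [0,0,0],"jaw": 160},{"linear": [0,0,30],"delta_rot": [0,0,0],"jaw": 160},{"linear": [0,0,30],"delta_rot": [0,0,0],"jaw": 160},{"linear": [0,0,20],"delta_rot": [0,0,0],"jaw": 160},{"linear": [25,-2,0],"delta_rot": [0,0,0],"jaw": 160},{"linear": [25,-2,0],"delta_rot": [0,0,0],"jaw": 160},{"linear": [25,-2,0],"delta_rot": [0,0,0],"jaw": 160},{"linear": [0,0,0],"delta_rot": [0,0,0],"jaw": 160}]}}

```text
t: 22.9
ee_pos: [0.5678, -0.1546, 0.1729]
tcp_rot: [[0.039, 0.999, 0.009], [0.999, -0.039, -0.003], [-0.002, 0.009, -1.0]]
force: [0.7, 0.0, -1.0]
finger_gap: 0.0351
```

Run:
```python
from h import *
from arc import *
o=observe();print(o['t'],o['ee_pos'],o['tcp_rot'][:,2],o['finger_gap'])
c=snap('scene','s12');B=np.array([.489,-.151,.061])
im=c['img'].astype(np.float32).mean(-1)
x0,y0,s=240,190,8
v=cv2.resize(cv2.cvtColor(c['img'],4)[y0:y0+60,x0:x0+90],None,fx=s,fy=s,interpolation=cv2.INTER_CUBIC)
pts=np.array([B+a*sx*.008+b*sy*.038 for a,b in((1,1),(1,-1),(-1,-1),(-1,1))])
q=((proj(c,pts)-[x0,y0]+.5)*s).astype(np.int32); cv2.polylines(v,[q],True,(0,0,255),1);cv2.imwrite('pics/s12z.png',v)
for q in np.arange(-.062,.046,.003):
    X=np.array([B+q*sy+t*sx for t in np.arange(-.012,.0121,.003)]);uv=proj(c,X).astype(np.float32)
    if q<-.036 or q>.028: print('%6.3f'%q,cv2.remap(im,uv[None,:,0],uv[None,:,1],1)[0].astype(int))
```

```text
22.9 [ 0.56776176 -0.15464439  0.17285739] [ 0.00854847 -0.00251936 -0.99996029] 0.035106763578722895
-0.062 [104 104 103 103 103 105 102  99 100]
-0.059 [103 102 100 101 100 101 100  98  98]
-0.056 [102 100  99  99 101  99  97  95  94]
-0.053 [100  98  98 107 113 109  99  92  89]
-0.050 [ 98  97 100 115 133 139 112  92  87]
-0.047 [ 95  93  94 117 146 150 131  99  84]
-0.044 [ 91  89  92 115 146 156 135 103  86]
-0.041 [ 90 100 104 119 151 156 138 104  83]
-0.038 [ 95 118 130 140 150 161 140 101  76]
 0.028 [139 118 114 117 118 118 110  97 106]
 0.031 [152 129 116 115 115 115 107 100 110]
 0.034 [151 127 112 106 106 104 102  93 107]
 0.037 [119 111 101  95  94  93  90  90  94]
 0.040 [90 97 92 86 87 86 87 87 87]
 0.043 [77 86 84 83 83 85 85 87 86]
```

View pics/s12z.png

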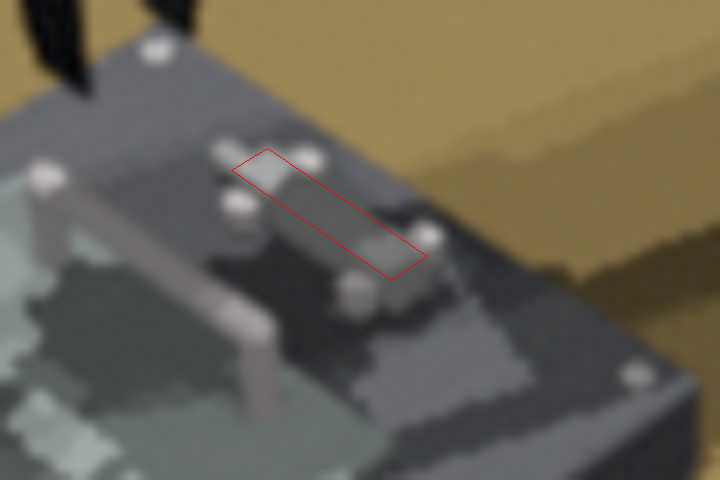

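The bar now matches the centred outline, with ends at about (250,160) and (410,268). Back to the handle.

{"api": "arm_command", "payload": {"steps": [{"linear": [-3,0,-20],"delta_rot": [0.002,0.008,0],"jaw": 160},{"linear": [0,0,-20],"delta_rot": [0,0,0],"jaw": 160},{"linear": [0,0,-10],"delta_rot": [0,0,0],"jaw": 160},{"linear": [0,0,0],"delta_rot": [0,0,0],"jaw": 160}]}}

```text
t: 23.35
ee_pos: [0.5593, -0.1539, 0.1184]
tcp_rot: [[0.04, 0.999, -0.005], [0.999, -0.04, 0.001], [0.0, -0.005, -1.0]]
force: [-0.4, -0.0, 0.3]
finger_gap: 0.0355
```

{"api": "arm_command", "payload": {"steps": [{"linear": [5,-0.7,-5],"delta_rot": [0,-0.006,0],"jaw": 160},{"linear": [0,0,0],"delta_rot": [0,0,0],"jaw": 160},{"linear": [0,0,-15],"delta_rot": [0,0,0],"jaw": 160},{"linear": [0,0,0],"delta_rot": [0,0,0],"jaw": 160},{"linear": [0,0,-13],"delta_rot": [0,0,0],"jaw": 160},{"linear": [0,0,0],"delta_rot": [0,0,0],"jaw": 160}]}}

```text
t: 23.95
ee_pos: [0.5642, -0.1548, 0.0834]
tcp_rot: [[0.04, 0.999, 0.002], [0.999, -0.04, 0.0], [0.0, 0.002, -1.0]]
force: [0.9, -0.2, -0.6]
finger_gap: 0.0354
```

{"api": "arm_command", "payload": {"squeeze": 30, "steps": [{"linear": [0,0,-8],"delta_rot": [0,0,0],"jaw": 160},{"linear": [0,0,0],"delta_rot": [0,0,0],"jaw": 160},{"linear": [0,0,-2],"delta_rot": [0,0,0],"jaw": 160},{"linear": [0,0,0],"delta_rot": [0,0,0],"jaw": 220},{"linear": [0,0,0],"delta_rot": [0,0,0],"jaw": 255},{"linear": [0,0,0],"delta_rot": [0,0,0],"jaw": 255},{"linear": [0,0,0],"delta_rot": [0,0,0],"jaw": 255},{"linear": [0,0,0],"delta_rot": [0,0,0],"jaw": 255}]}}

```text
t: 24.75
ee_pos: [0.5644, -0.1549, 0.0731]
tcp_rot: [[0.04, 0.999, 0.003], [0.999, -0.04, -0.0], [-0.0, 0.003, -1.0]]
force: [0.4, 0.3, -1.1]
finger_gap: 0.011
```

```bash
python3 st.py
```

```text
24.75 [ 0.5644 -0.1549  0.0731] theta,dr,dy [-0.0028 -0.0001 -0.0004] tilt -0.0025126146092661096 sidetilt -2.5934099777187783e-05 [ 0.4154  0.2642 -1.0778] 0.010964657243163674 [-0.36    0.1108  1.9151  0.0009  1.1133 -0.3206]
```

Same grip as before. Lifting along the same arc.

{"api": "arm_command", "payload": {"steps": [{"linear": [1.7,0,7.4],"delta_rot": [0.001,0.025,0],"jaw": 255},{"linear": [2,0,7.4],"delta_rot": [0.001,0.025,0],"jaw": 255},{"linear": [2.4,-0.1,7.3],"delta_rot": [0.001,0.025,0],"jaw": 255},{"linear": [2.7,-0.1,7],"delta_rot": [0.001,0.02,0],"jaw": 255},{"linear": [3.2,-0.1,7.5],"delta_rot": [0.001,0.02,0],"jaw": 255},{"linear": [3.5,-0.1,7.5],"delta_rot": [0.001,0.018,0],"jaw": 255},{"linear": [3.8,-0.1,7.3],"delta_rot": [0.001,0.018,0],"jaw": 255},{"linear": [4.1,-0.2,7.1],"delta_rot": [0.001,0.018,0],"jaw": 255},{"linear": [0,0,0],"delta_rot": [0,0,0],"jaw": 255}]}}

```text
t: 25.65
ee_pos: [0.5785, -0.1555, 0.1158]
tcp_rot: [[0.04, 0.98, -0.194], [0.999, -0.039, 0.01], [0.002, -0.195, -0.981]]
force: [-1.9, -0.4, -4.6]
finger_gap: 0.0116
```

```bash
python3 st.py
```

```text
25.65 [ 0.5785 -0.1555  0.1158] theta,dr,dy [ 0.2947  0.0001 -0.0005] tilt 0.195976866724296 sidetilt 0.002351301798656411 [-1.854  -0.3691 -4.5986] 0.01157717326619849 [-0.3262  0.216   1.7274 -0.0539  1.3872 -0.2715]
```

{"api": "arm_command", "payload": {"steps": [{"linear": [5,-0.2,8.3],"delta_rot": [0,0.017,0],"jaw": 255},{"linear": [5.3,-0.2,8.2],"delta_rot": [0,0.017,0],"jaw": 255},{"linear": [5.6,-0.2,8],"delta_rot": [0,0.017,0],"jaw": 255},{"linear": [6,-0.2,7.7],"delta_rot": [0,0.017,0],"jaw": 255},{"linear": [6.3,-0.2,7.4],"delta_rot": [0,0.017,0],"jaw": 255},{"linear": [6.5,-0.3,7],"delta_rot": [0,0.017,0],"jaw": 255},{"linear": [0,0,0],"delta_rot": [0,0,0],"jaw": 255}]}}

```text
t: 26.35
ee_pos: [0.6003, -0.1564, 0.1475]
tcp_rot: [[0.041, 0.944, -0.327], [0.999, -0.039, 0.014], [0.001, -0.327, -0.945]]
force: [-5.7, -0.2, -3.4]
finger_gap: 0.011
```

```bash
python3 st.py; python3 -c "
from arc import *
print(tcp(.64),tcp(.84))"
```

```text
26.35 [ 0.6003 -0.1564  0.1475] theta,dr,dy [ 0.5488  0.0004 -0.0005] tilt 0.33325072699009906 sidetilt 0.0014951535435106609 [-5.6675 -0.1889 -3.4368] 0.01100903988642841 [-0.3018  0.3189  1.5651 -0.0838  1.5805 -0.2479]
[ 0.61127115 -0.15631013  0.15654371] [ 0.63545911 -0.15724424  0.17423971]
```

{"api": "arm_command", "payload": {"steps": [{"linear": [6.5,-0.2,6.4],"delta_rot": [0,0.012,0],"jaw": 255},{"linear": [6.8,-0.2,5.8],"delta_rot": [0,0.012,0],"jaw": 255},{"linear": [7,-0.2,5.3],"delta_rot": [0,0.012,0],"jaw": 255},{"linear": [7,-0.2,4.7],"delta_rot": [0,0.012,0],"jaw": 255},{"linear": [4,-0.2,2.5],"delta_rot": [0,0.01,0],"jaw": 255},{"linear": [0,0,0],"delta_rot": [0,0,0],"jaw": 255},{"linear": [0,0,0],"delta_rot": [0,0,0],"jaw": 255}]}}

```text
t: 27.05
ee_pos: [0.6161, -0.1569, 0.1631]
tcp_rot: [[0.043, 0.907, -0.418], [0.999, -0.039, 0.02], [0.002, -0.419, -0.908]]
force: [-5.6, -0.9, -1.8]
finger_gap: 0.0114
```

```bash
python3 st.py; python3 -c "
from h import *
snap('scene','s13');snap('top','t13')"; python3 ang.py s13 t13|head -2
```

```text
27.05 [ 0.6161 -0.1569  0.1631] theta,dr,dy [ 0.6966  0.0007 -0.0005] tilt 0.4320171579869467 sidetilt 0.0035204721423517395 [-5.5573 -0.8544 -1.848 ] 0.011354087330151199 [-0.2878  0.402   1.4505 -0.101   1.7095 -0.2374]
s13 cover 2443 3134 0.6848183933415845 tilt 0.0017914193730401498 offset perp 0.0049224906082425066 rms 0.0012654434999611471
t13 cover 277 346 0.6812112257306217 tilt 0.0010662042845741909 offset perp 0.006147829462898222 rms 0.001198963585626793
```

{"api": "arm_command", "payload": {"steps": [{"linear": [7,-0.3,5],"delta_rot": [0,0,0],"jaw": 255},{"linear": [7,-0.3,4.6],"delta_rot": [0,0,0],"jaw": 255},{"linear": [7,-0.3,4.2],"delta_rot": [0,0,0],"jaw": 255},{"linear": [0,0,0],"delta_rot": [0,0,0],"jaw": 255},{"linear": [0,0,0],"delta_rot": [0,0,0],"jaw": 255}]}}

```text
t: 27.65
ee_pos: [0.627, -0.1573, 0.1711]
tcp_rot: [[0.045, 0.897, -0.44], [0.999, -0.038, 0.024], [0.005, -0.441, -0.898]]
force: [-5.6, 0.4, -1.7]
finger_gap: 0.0115
```

```bash
python3 st.py; python3 -c "
from h import *
snap('scene','s14');snap('top','t14')"; python3 ang.py s14 t14|head -2
```

```text
27.65 [ 0.627  -0.1573  0.1711] theta,dr,dy [ 0.7849  0.001  -0.0005] tilt 0.4562070440373289 sidetilt 0.0072011079123837736 [-5.602   0.3771 -1.6792] 0.011497960328501514 [-0.2836  0.4343  1.3993 -0.1017  1.753  -0.2353]
s14 cover 2531 3122 0.7743571268107522 tilt 0.0013510836194967285 offset perp 0.00440567190250276 rms 0.0012860322951060532
t14 cover 263 313 0.7715071628959068 tilt -0.0019418555936710196 offset perp 0.005838034841965005 rms 0.001131004529309004
```

{"api": "arm_command", "payload": {"steps": [{"linear": [5.5,-0.2,3.2],"delta_rot": [-0.006,0,0],"jaw": 255},{"linear": [5.5,-0.2,3],"delta_rot": [0,0,0],"jaw": 255},{"linear": [0,0,0],"delta_rot": [0,0,0],"jaw": 255},{"linear": [0,0,0],"delta_rot": [0,0,0],"jaw": 255}]}}

```text
t: 28.15
ee_pos: [0.6303, -0.1575, 0.1733]
tcp_rot: [[0.046, 0.889, -0.456], [0.999, -0.041, 0.022], [0.001, -0.456, -0.89]]
force: [-7.4, 0.1, -1.8]
finger_gap: 0.0114
```

```bash
python3 st.py; python3 -c "
from h import *
snap('scene','s15');snap('top','t15')"; python3 ang.py s15 t15|head -2
```

```text
28.15 [ 0.6303 -0.1575  0.1733] theta,dr,dy [ 0.8113  0.001  -0.0005] tilt 0.47381308240684983 sidetilt 0.004203811971536616 [-7.3774  0.0759 -1.8344] 0.01143393497379824 [-0.2801  0.4505  1.3779 -0.1075  1.7749 -0.231 ]
s15 cover 2469 3091 0.8010923451489561 tilt -0.0010173153364732117 offset perp 0.0043736878248774695 rms 0.0012517155525614365
t15 cover 259 305 0.7962518578257243 tilt 0.0008190607279829195 offset perp 0.005963552901201004 rms 0.0012046267241870977
```

{"api": "arm_command", "payload": {"steps": [{"linear": [5,-0.2,2.6],"delta_rot": [-0.004,-0.004,0],"jaw": 255},{"linear": [4,-0.2,2],"delta_rot": [0,-0.004,0],"jaw": 255},{"linear": [0,0,0],"delta_rot": [0,0,0],"jaw": 255},{"linear": [0,0,0],"delta_rot": [0,0,0],"jaw": 255}]}}

```text
t: 28.65
ee_pos: [0.6313, -0.1576, 0.174]
tcp_rot: [[0.047, 0.884, -0.465], [0.999, -0.042, 0.022], [-0.0, -0.465, -0.885]]
force: [-5.6, 0.6, -1.8]
finger_gap: 0.0113
```

```bash
python3 st.py; python3 -c "
from h import *
snap('scene','s16');snap('top','t16')"; python3 ang.py s16 t16|head -2
```

```text
28.65 [ 0.6313 -0.1576  0.174 ] theta,dr,dy [ 0.8197  0.0009 -0.0006] tilt 0.48407406560203853 sidetilt 0.003845812631114015 [-5.5866  0.6326 -1.7861] 0.011330959712646891 [-0.2789  0.4586  1.3682 -0.1098  1.7865 -0.2291]
s16 cover 2498 3075 0.8090661652343312 tilt -0.00047810961934681775 offset perp 0.004456986790840739 rms 0.0012747508374609266
t16 cover 252 290 0.8067954479557015 tilt 0.004506025745987623 offset perp 0.006072127261632805 rms 0.0011271227817560895
```

{"api": "arm_command", "payload": {"steps": [{"linear": [5,-0.2,2.8],"delta_rot": [0,-0.01,0],"jaw": 255},{"linear": [5,-0.2,2.5],"delta_rot": [0,-0.01,0],"jaw": 255},{"linear": [0,0,0],"delta_rot": [0,0,0],"jaw": 255},{"linear": [0,0,0],"delta_rot": [0,0,0],"jaw": 255}]}}

```text
t: 29.15
ee_pos: [0.6334, -0.1576, 0.1752]
tcp_rot: [[0.049, 0.885, -0.463], [0.999, -0.042, 0.025], [0.003, -0.464, -0.886]]
force: [-6.2, 0.6, -0.6]
finger_gap: 0.0112
```

```bash
python3 st.py; python3 -c "
from h import *
snap('scene','s17');snap('top','t17')"; python3 ang.py s17 t17|head -2; python3 st.py
```

```text
29.15 [ 0.6334 -0.1576  0.1752] theta,dr,dy [ 0.8346  0.001  -0.0005] tilt 0.48233147004993765 sidetilt 0.007491119335944752 [-6.2306  0.5996 -0.6453] 0.011224690729675373 [-0.2797  0.4612  1.3622 -0.1062  1.7889 -0.23  ]
s17 cover 2472 3073 0.8247552869065532 tilt -0.0008143746215007689 offset perp 0.00429980519431447 rms 0.0012683551774739423
t17 cover 242 275 0.8200186286014305 tilt 0.013576809858467813 offset perp 0.006773359816818863 rms 0.0011105944045183423
29.25 [ 0.6333 -0.1576  0.1751] theta,dr,dy [ 0.8341  0.001  -0.0006] tilt 0.4824388412251619 sidetilt 0.007533291004604525 [-7.6298  0.7102 -2.3554] 0.011488263348734463 [-0.2797  0.4612  1.3624 -0.1062  1.7889 -0.23  ]
```

Run:
```python
from ang import *
pointer('t17'); pointer('top0')
c=load('s17');s=5;x0,y0=165,150
cv2.imwrite('pics/s17z.png',cv2.resize(cv2.cvtColor(c['img'],4)[y0:y0+115,x0:x0+155],None,fx=s,fy=s,interpolation=cv2.INTER_CUBIC))
```

```text
t17 pointer 53 dir 0.82688093 perp -0.0067593604 polar 0.8906593823270231 yy -0.11246020411159932 R 0.15913393022405453
   far polar 0.8695669783180084 18
top0 pointer 51 dir 0.81411314 perp -0.0075957812 polar 0.8911667608769306 yy -0.11231642199489253 R 0.16046244257706901
   far polar 0.8655866002078942 17
```

View pics/s17z.png

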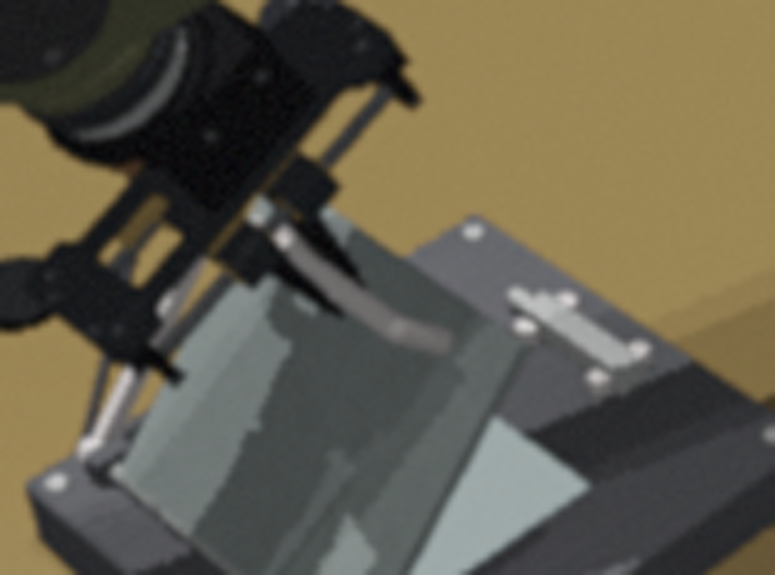

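View pics/s17.png

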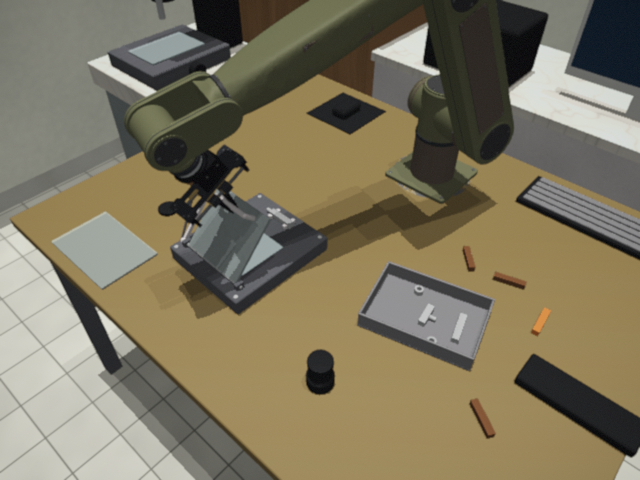

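The cover is held parallel to the pointer (pointer visible at zoom (110,400)), the bar is centred in the saddles at (580,325), and the other bin parts are untouched. Handing in.

```bash
python3 -c "
from cell import *
print(finish_job())"
```

```text
the job is handed in; nothing more can be done
None
```

The studded bar is lying in the two saddles, and I handed the job in at about 29 s with the gripper still holding the cover in line with the pointer.

- **Redone step:** after the first lift, the pictures showed the bar about 1 to 4 mm off centre towards its stud. I lowered the cover, let go of it, shifted the bar 3 mm and lifted the cover again.
- **Bar:** after the shift, the scene camera showed it within about 1 mm of centre. The arm hid it from the top camera, so nothing cross-checks that. Before the shift the two cameras had disagreed on the offset by about 2.5 mm (3.5–4 mm in the scene view, about 1.2 mm in the top view).
- **Cover:** the plane fitted to it gave 0.825 rad (scene) and 0.820 rad (top).
- **Pointer:** readings spread from 0.814 to 0.829 rad, with an outline fit at 0.827. My first estimate of 0.87–0.89 rad was too high, because it followed the strip's upper edge.
- **Hold:** the grip was steady, with about 6–8 N on the tool. The angle reading from the arm drifted about 0.0005 rad over 0.1 s.
- **Everything else:** the pointer's reading after the lift matched the start within measurement scatter. The plain bar, tee and both bushes were still in the bin, and nothing else in view had visibly moved; the gripper partly hid the wooden case in the last picture.

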